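# Open, load and bar a gift box display case

### The job

Get the counter display case ready for opening time: push its half-folded dust cover back until the two panels stand folded flat against each other, then put every gift box from the stock tray upright into the case, one to a bay. Last, bring the spring-loaded security bar down over the boxes slowly, keeping hold of it all the way so it never snaps shut, and leave the other things on the table as they are.

Things in the scene. Friction and masses are not known exactly. Their poses are not given: they have to be found in the camera images.
- case: open wooden display case fixed to the table, 300 mm long (x), 142 wide (y), walls 6 thick and 45 high, floor 3 thick, 130 wide inside. Origin: centre of its underside; x runs lengthwise to the far end where the cover is hinged, y to the side of the bar's pivot, z up. Two posts 71 mm high stand outside the +y wall at x = -141 and +101, y = 78 mm
- bay0 (a point): centre of the floor of the bay nearest the robot (case frame x = -98 mm, 3 mm above the case's underside); axes as the case. Cross strips 4 mm thick, with tops 17 mm above the underside, at case x = -60, +16 and +92 mm part the three bays, each 72 to 82 mm long and 130 mm wide. Beyond the last strip is room for the folded cover only
- bay1 (a point): the same for the middle bay (x = -22 mm)
- bay2 (a point): the same for the far bay (x = +54 mm)
- cover_back (a joint): slope of both panels of the dust cover, rad: 0 = spread flat over the case, 1.57 (stop) = both panels upright, folded flat together at the far end. Starts at about 0.45 to 0.7, like a tent. Stiff hinges: it stays where left. Pushing the front panel's outer face towards the case's +x folds it with a few newtons; begin near its free edge, as pushed higher up it jams while the slope is low
- cover_hinge (a point): middle of the hinge of the cover's rear panel on the case: case x = 132 mm, 46 mm above the underside. The cover is two white panels, each 112 mm (along the case) x 134 x 5 mm; the hinge lines lie on their inner faces, the outer faces 5 mm outside
- cover_fold (a point): middle of the hinge between the two panels (the ridge of the tent): case x = 132 - 112 cos(q) mm, height 46 + 112 sin(q) mm, with q = cover_back
- cover_edge (a point): middle of the free edge of the front panel, which is guided and slides along the rims: case x = 132 - 224 cos(q) mm, height 46 mm
- bar (a joint): angle of the security bar, rad: 0 (stop) = down, level over the boxes; 1.95 (stop) = thrown open, leaning out past upright, as it starts. Over-centre spring: above about 1.5 it is pushed open, below it is driven shut (up to 0.3 Nm, about 4 N at the bar) and snaps shut if let go. Hold it and lower it at under 2 rad/s, to within 0.1 rad of down. It stays down
- bar_grip (a point): where to grip the bar: centre of its black sleeve (16 mm thick, 70 mm long along the case's x). The bar is a U of 12 mm steel rod: two 80 mm arms at its ends and a 242 mm cross bar parallel to the case's x. Sleeve at case x = -20, y = 78 - 80 cos(q), height 62 + 80 sin(q) mm, q = bar. Fingers pointing down can straddle it at every angle
- bar_hinge (a point): point of the bar's pivot line opposite the sleeve: case x = -20, y = 78, z = 62 mm
- gift0: gift box 0, a square closed carton with a lid and ribbon (all the gift boxes are alike): 65 x 65 mm over the lid, 62 x 62 mm below it, 36 mm tall, about 0.12 kg; the lid part is from 22 to 35 mm up. Origin at the centre of the underside, z up, x and y square to the sides. At the start it stands in a cell of the stock tray; may be absent.
- gift1: gift box 1, a square closed carton with a lid and ribbon (all the gift boxes are alike): 65 x 65 mm over the lid, 62 x 62 mm below it, 36 mm tall, about 0.12 kg; the lid part is from 22 to 35 mm up. Origin at the centre of the underside, z up, x and y square to the sides. At the start it stands in a cell of the stock tray; may be absent.
- gift2: gift box 2, a square closed carton with a lid and ribbon (all the gift boxes are alike): 65 x 65 mm over the lid, 62 x 62 mm below it, 36 mm tall, about 0.12 kg; the lid part is from 22 to 35 mm up. Origin at the centre of the underside, z up, x and y square to the sides. At the start it stands in a cell of the stock tray; may be absent.
- stock_tray: low wooden stock tray fixed to the table right of the case, 88 mm (x) by 332 mm (y); floor 2 mm thick, rim and cross strips 4 mm thick and 10 mm high over the table. Origin: centre of its underside. Three cells for gift boxes, each about 80 x 91 mm inside, centred at y = -116, -21 and +116 mm, with a narrower empty cell between the last two
- glass_jar: bystander: round glass jar of beads, fixed, 172 mm across at its widest, 181 mm tall; this point is on its axis at the table (within 5 mm)
- fern_planter: bystander: fern in a wide woven basket, fixed, 250 mm tall, wall within 150 mm of this point at the rim; leaves hang over it
- count_pad: bystander: stock count pad lying flat, 102 x 145 x 9 mm, origin under its centre; do not disturb
- coasters: bystander: bagged round stack of coasters, about 100 mm across, 44 mm tall, behind the glass jar; do not disturb
- parcel_tape: bystander: roll of tape lying flat, 104 mm across, 25 mm tall, beside the coasters; do not disturb

How it is judged:
On the way, in this order (a step that is already met when the one before it is completed fails the run):
1. the dust cover is folded: both panels upright and flat against each other (value of joint cover_back above 1.45 rad), for 0.2 s.
2. every gift box stands in a bay, the cover still folded and the bar still open (value of joint cover_back above 1.45 rad and value of joint bar above 1.5 rad and (x of gift0 in the frame of bay0 between -0.018 and 0.018 m or x of gift0 in the frame of bay1 between -0.018 and 0.018 m or x of gift0 in the frame of bay2 between -0.018 and 0.018 m) and y of gift0 in the frame of bay0 between -0.04 and 0.04 m and z of gift0 in the frame of bay0 between -0.004 and 0.005 m and angle between each of gift0, gift1, gift2's own z axis and vertical below 0.1 rad and linear speed of each of gift0, gift1, gift2 below 0.03 m/s and (x of gift1 in the frame of bay0 between -0.018 and 0.018 m or x of gift1 in the frame of bay1 between -0.018 and 0.018 m or x of gift1 in the frame of bay2 between -0.018 and 0.018 m) and y of gift1 in the frame of bay0 between -0.04 and 0.04 m and z of gift1 in the frame of bay0 between -0.004 and 0.005 m and (x of gift2 in the frame of bay0 between -0.018 and 0.018 m or x of gift2 in the frame of bay1 between -0.018 and 0.018 m or x of gift2 in the frame of bay2 between -0.018 and 0.018 m) and y of gift2 in the frame of bay0 between -0.04 and 0.04 m and z of gift2 in the frame of bay0 between -0.004 and 0.005 m), for 0.2 s.
3. the security bar is down over the boxes (value of joint bar below 0.06 rad), for 0.2 s.
At the end, for the whole second after the job is handed in: The cover is folded (rear panel above 1.45 rad); every gift box stands upright on the floor of a bay, one to a bay, within 18 mm of the bay's middle lengthwise and anywhere across it, at rest; the security bar is down (under 0.06 rad) (value of joint cover_back above 1.45 rad and value of joint bar below 0.06 rad and (x of gift0 in the frame of bay0 between -0.018 and 0.018 m or x of gift0 in the frame of bay1 between -0.018 and 0.018 m or x of gift0 in the frame of bay2 between -0.018 and 0.018 m) and y of gift0 in the frame of bay0 between -0.04 and 0.04 m and z of gift0 in the frame of bay0 between -0.004 and 0.005 m and angle between each of gift0, gift1, gift2's own z axis and vertical below 0.1 rad and linear speed of each of gift0, gift1, gift2 below 0.03 m/s and (x of gift1 in the frame of bay0 between -0.018 and 0.018 m or x of gift1 in the frame of bay1 between -0.018 and 0.018 m or x of gift1 in the frame of bay2 between -0.018 and 0.018 m) and y of gift1 in the frame of bay0 between -0.04 and 0.04 m and z of gift1 in the frame of bay0 between -0.004 and 0.005 m and (x of gift2 in the frame of bay0 between -0.018 and 0.018 m or x of gift2 in the frame of bay1 between -0.018 and 0.018 m or x of gift2 in the frame of bay2 between -0.018 and 0.018 m) and y of gift2 in the frame of bay0 between -0.04 and 0.04 m and z of gift2 in the frame of bay0 between -0.004 and 0.005 m); the robot touches nothing.
It fails at once if the security bar snaps shut (closes faster than 2 rad/s while still more than 0.12 rad from its stop) (velocity of joint bar below -2 rad/s and value of joint bar above 0.12 rad).
It fails at once if the count pad is moved more than 30 mm (distance of count_pad from where it was at the start of the episode above 0.03 m).
It fails at once if the coaster stack is moved more than 30 mm (distance of coasters from where it was at the start of the episode above 0.03 m).
It fails at once if the tape roll is moved more than 30 mm (distance of parcel_tape from where it was at the start of the episode above 0.03 m).
Of gift0, gift1, gift2 only 2 to 3 are there at a start; the rules pass over those that are not, and their reading is None.
At some moment in a run one of gift0, gift1, gift2 may be knocked a few centimetres aside while the robot is not near it.
It also fails if it takes over 210 s, if anything falls off the work surface, if the arm or the gripper's body presses on something with over 40 N, if the wrist force passes 120 N, or if a joint passes its speed limit or range.

### The arm

A 6-joint arm with a two-finger parallel gripper is mounted at the origin on a cart in front of the work surface, level with it; the furniture and walls round the work are solid. World frame = base frame: x ahead of the robot, y to its left, z up, the work surface at z = 0. Lengths are in m, angles in rad, forces in N, time in s.
With the tool pointing down it reaches from about 0.225 to 0.875 m from the base axis. Payload 3.4 kg.
Tool frame: the origin (TCP) lies at the very end of the fingers, on their centre line; the grasp point (between the pads) lies 19 mm behind it; z points along the fingers, y is the line along which they close (so a half turn about z gives the same grasp; the last joint's range is limited). The gripper opens to 85 mm and grips with 20 to 120 N. Pads are 22 mm wide; open, the fingers measure 114 mm over their backs; the gripper's body (76 mm by 85 mm) begins 54 mm behind the grasp point. The pads swing forward as they close: fully open they stand 13 mm farther back than shut.
Start: joints at [-1.355, 0.276, 1.505, -0, 1.361, -0.121], TCP at [0.19, -0.543, 0.231] pointing down, gripper open.
Joint ranges: [-2.89, 2.89], [-0.75, 2.08], [0.22, 2.7], [-1.18, 4.32], [0.11, 2.71], [-2.7, 2.7]. Speed limits (rad/s): [2.57, 2.57, 3.14, 3.14, 3.14, 3.14].

### API

Orientations are given as a 3x3 rotation matrix whose columns are the frame's x, y, z axes.
In Python, from station import env, cams gives the robot as it stands.
- The arm moves only by the tool apply_moves, never from a script. Its argument "motion" is a list of rows, each an object of numbers: "wx", "wy", "wz": the turn, a rotation vector about the tool's x, y, z in degrees; "dx", "dy", "dz": the shift along the tool's x, y, z in mm; "hand": the gripper command: -1 is shut, 1 is fully open, values between are in proportion. In form: [{"wx": .., "wy": .., "wz": .., "dx": .., "dy": .., "dz": .., "hand": ..}, ...]. A call has 1 to 20 rows; each row shifts and turns the commanded pose from where the row before left it, along the tool's axes as they then stand; what a row does not reach is not made up. A row lasts 1/8 s, in which the tool goes at most 62.5 mm and 10.7 degrees, less where a joint would pass 70% of its speed; a pose out of reach is approached as far as the arm can. A call with a gripper value outside its range is refused whole. The fingers move at their own pace and stop on an object; "squeeze" is the grip in N (left out, the last holds). Time passes only in rows, so rows that do not move let the fingers close. It gives the time, the measured TCP pose, the force, the opening and the grip force at its end, in the units of the state.
- env.read_state(): the state, without advancing time (a new reading comes with each control period).
- cams.get_image(name): name is "scene" or "top" or "wrist"; returns the picture (400x640x3 uint8, red, green, blue); there is no depth.
- cams.calibration(name): a dict with "camera_matrix" (3x3 intrinsics, pixels), "k1" (the pictures are not rectified: a ray, as slopes to the right and down, at radius r is drawn at 1 + k1 r^2 times it, then the intrinsics apply), "xyz" and "attitude" of the camera in the world. Camera axes: x right, y down, z forward; pixel columns grow to the right and rows downward; lengths in m; the calibration is good to about 2 mm. A picture is of the moment at which its call begins: read the wrist's pose just before it. calibration takes no time and is no camera call; for the wrist camera it gives the pose at the moment of the call.
- env.finish_job(): hands the job in; it is judged then, once.
Trained networks look in the newest picture that a camera, given by its name, has taken for a name from the list of things; names that differ only in an ending like _2 or _b are one class to them, and where a whole thing is asked for, a point or a joint stands for the part that bears it (a point fixed in the world has none). Each returns a list of dicts, best first, with "score" (0 to 1); they miss things now and then, are a little off and sometimes report something else, mostly with a low value. They report only what shows in the picture. A call takes as long as a camera call.
- cams.boxes_of(camera, name): "rect" ([left, top, width, height] in pixels, round what is visible of it).
- cams.regions_of(camera, name): "region" (400x640 bool, what is visible of it) and "rect" ([left, top, width, height] in pixels, round what is visible of it).
- cams.tip_of(camera, name): "centre" ([column, row] in pixels: a listed point, or the origin of a listed thing).
The state is a dict: "clock": time; "joint_positions": joint angles; "dq": joint speeds; "joint_torque": joint torques, N m; "eef_pos": TCP position; "tool_rot": TCP orientation; "force": force on the tool from outside, world axes, zero at the start; "moment": the same for the moment, N m; "opening": finger opening in m; "grip_force": force on a finger pad.
Only numpy, scipy, OpenCV 4.12 (cv2) and the standard library are available. Lean on these libraries where they do the work, as an engineer would, in place of code of your own. Each camera call takes 0.05 s, during which the arm holds its last target. There are 200 camera calls.

## Working session

There is one attempt and no reset: what is moved stays moved. The work goes in short steps, Python scripts to look and compute and a tool call to move; the robot and the scene stay as the last step left them, time stands still between calls to the robot, and variables do not carry over. Pictures are saved under pics/ and viewed, at most 14 in all, crops included, and the job is handed in when it is done.

Besides the shell and the picture viewer there is one more tool, called after "Emit:" as a command line: name --argument value ..., lists and objects as JSON in quotes. apply_moves: Moves the arm, as the interface text tells. Its arguments: {"type":"object","properties":{"motion":{"type":"array"},"squeeze":{"type":"number"}},"required":["motion"]}

```bash
ls; mkdir -p pics
python3 - <<'E'
from station import env,cams
import cv2,numpy as np
s=env.read_state();print({k:np.round(v,3).tolist() for k,v in s.items()})
for n in ["scene","top"]:
    c=cams.calibration(n);print(n,c)
    im=cams.get_image(n);cv2.imwrite(f"pics/{n}0.png",im[:,:,::-1])
    for t in ["case","bay0","bay1","bay2","cover_hinge","cover_fold","cover_edge","bar_grip","bar_hinge","gift0","stock_tray","glass_jar","fern_planter","count_pad","coasters","parcel_tape"]:
        print(t,[(np.round(d["centre"],1).tolist(),round(d["score"],2)) for d in cams.tip_of(n,t)[:4]])
E
```

```text
pics
{'clock': 0.0, 'joint_positions': [-1.355, 0.277, 1.506, -0.0, 1.361, -0.121], 'dq': [0.0, 0.001, -0.0, -0.0, -0.001, -0.001], 'joint_torque': [-0.0, -41.677, -24.581, -0.0, 0.011, 0.0], 'eef_pos': [0.19, -0.542, 0.23], 'tool_rot': [[0.944, 0.33, -0.0], [0.33, -0.944, 0.002], [0.0, -0.002, -1.0]], 'force': [-0.002, -1.115, -1.085], 'moment': [-0.008, -0.04, 0.054], 'grip_force': 0.0, 'opening': 0.086}
scene {'camera_matrix': array([[511.78802315,   0.        , 321.8385225 ],
       [  0.        , 511.78802315, 201.63177201],
       [  0.        ,   0.        ,   1.        ]]), 'k1': -0.11175886896911849, 'xyz': array([-0.07702134,  1.30830662,  0.87090828]), 'attitude': array([[-0.90879253, -0.19156945,  0.3706714 ],
       [-0.41674925,  0.46018712, -0.78393104],
       [-0.02040096, -0.8669077 , -0.49805104]])}
case [([288.8, 264.3], 0.58)]
bay0 [([319.2, 275.7], 0.93), ([272.2, 255.9], 0.78), ([292.8, 265.1], 0.61)]
bay1 [([319.2, 275.7], 0.93), ([272.2, 255.9], 0.78), ([292.8, 265.1], 0.61)]
bay2 [([319.2, 275.7], 0.93), ([272.2, 255.9], 0.78), ([292.8, 265.1], 0.61)]
cover_
[... 925 characters left out ...]
2.0, 252.5], 0.73)]
bay1 [([220.1, 195.7], 0.93), ([218.0, 225.5], 0.87), ([212.0, 252.5], 0.73)]
bay2 [([220.1, 195.7], 0.93), ([218.0, 225.5], 0.87), ([212.0, 252.5], 0.73)]
cover_hinge [([219.1, 165.0], 0.84)]
cover_fold [([210.6, 196.5], 0.85), ([340.1, 250.1], 0.32), ([284.9, 256.9], 0.15)]
cover_edge [([212.7, 233.7], 0.87)]
bar_grip [([158.9, 217.5], 0.87), ([213.0, 233.3], 0.43), ([219.1, 196.6], 0.34)]
bar_hinge []
gift0 [([373.9, 256.5], 0.96), ([340.1, 257.9], 0.76), ([284.5, 256.6], 0.72)]
stock_tray [([327.6, 252.9], 0.91), ([306.3, 152.1], 0.56)]
glass_jar []
fern_planter []
count_pad [([447.6, 254.8], 0.58)]
coasters [([311.3, 153.7], 0.7)]
parcel_tape [([353.1, 154.8], 0.72)]
```

View pics/top0.png

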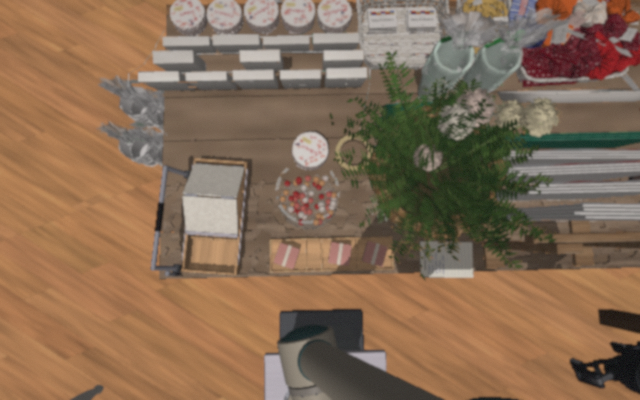

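View pics/scene0.png

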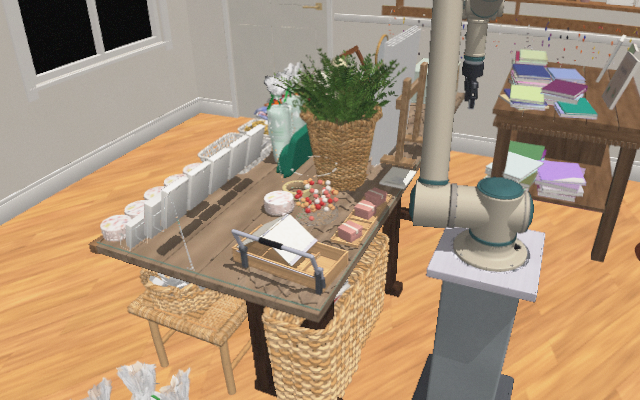

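```bash
cat > h.py <<'E'
from station import env,cams
import cv2,numpy as np
from scipy.optimize import least_squares
from scipy.spatial.transform import Rotation as R
def cal(n):
    c=cams.calibration(n);c["k"]=np.array([c["k1"],0,0,0,0]);return c
def ray(c,p):
    u=cv2.undistortPoints(np.array([[p]],float),c["camera_matrix"],c["k"])[0,0]
    return c["xyz"],c["attitude"]@np.array([u[0],u[1],1])
def onz(c,p,z):
    o,d=ray(c,p);return o+d*(z-o[2])/d[2]
def proj(c,P):
    A=c["attitude"];P=np.atleast_2d(P)
    return cv2.projectPoints(np.array(P,float),cv2.Rodrigues(A.T)[0],-A.T@c["xyz"],c["camera_matrix"],c["k"])[0][:,0]
def tri(obs):
    M=np.zeros((3,3));b=np.zeros(3)
    for c,p in obs:
        o,d=ray(c,p);d=d/np.linalg.norm(d);Q=np.eye(3)-np.outer(d,d);M+=Q;b+=Q@o
    return np.linalg.solve(M,b)
def casepts(q,b):
    return {"case":[0,0,0],"bay0":[-.098,0,.003],"bay1":[-.022,0,.003],"bay2":[.054,0,.003],"cover_hinge":[.132,0,.046],
    "cover_fold":[.132-.112*np.cos(q),0,.046+.112*np.sin(q)],"cover_edge":[.132-.224*np.cos(q),0,.046],
    "bar_grip":[-.02,.078-.08*np.cos(b),.062+.08*np.sin(b)]}
def cw(p,P):  # p=x,y,yaw,z
    return R.from_euler('z',p[2]).apply(np.atleast_2d(P))+[p[0],p[1],p[3]]
E
python3 - <<'E'
from h import *
t,s=cal("top"),cal("scene")
for n,z in [("case",0),("bay0",.003),("cover_hinge",.046),("bar_grip",.136)]:
    pass
print("gifts",[onz(t,p,.002).round(3) for p in [(373.9,256.5),(340.1,257.9),(284.5,256.6)]])
print("gifts top z.038",[onz(t,p,.038).round(3) for p in [(374,252),(340,251),(286,253)]])
print("tray",onz(t,(327.6,252.9),0).round(3),"pad",onz(t,(447,258),.009).round(3))
print("hinge",tri([(t,(219.1,165.0)),(s,(250.3,238.9))]).round(3))
print("fold",tri([(t,(210.6,196.5)),(s,(277.8,224.7))]).round(3))
print("edge",tri([(t,(212.7,233.7)),(s,(302.4,256.1))]).round(3))
print("grip",tri([(t,(158.9,217.5)),(s,(271.1,243.2))]).round(3))
obs=[(t,"case",(217.7,218.5)),(t,"cover_hinge",(219.1,165)),(t,"cover_fold",(210.6,196.5)),(t,"cover_edge",(212.7,233.7)),(t,"bar_grip",(158.9,217.5)),(t,"bay0",(212,252.5)),
(s,"cover_hinge",(250.3,238.9)),(s,"cover_fold",(277.8,224.7)),(s,"cover_edge",(302.4,256.1)),(s,"bar_grip",(271.1,243.2)),(s,"bay0",(319.2,275.7))]
def f(v):
    P=casepts(v[4],1.95);return np.concatenate([(proj(c,cw(v,P[n]))[0]-p) for c,n,p in obs])
r=least_squares(f,[.4,.27,0,0,.5],loss="soft_l1");print(r.x.round(4));print(r.fun.reshape(-1,2).round(1))
w=cal("wrist");st=env.read_state();print(w["camera_matrix"][0,0],w["k1"],(st["tool_rot"].T@(w["xyz"]-st["eef_pos"])).round(4),(st["tool_rot"].T@w["attitude"]).round(3))
E
```

```text
gifts [array([ 0.397, -0.138,  0.002]), array([ 0.395, -0.046,  0.002]), array([0.402, 0.104, 0.002])]
gifts top z.038 [array([ 0.409, -0.133,  0.038]), array([ 0.413, -0.044,  0.038]), array([0.411, 0.097, 0.038])]
tray [ 0.409 -0.013  0.   ] pad [ 0.388 -0.333  0.009]
hinge [0.649 0.274 0.036]
fold [0.551 0.276 0.111]
edge [0.467 0.29  0.036]
grip [0.501 0.393 0.135]
[ 0.5119  0.286  -0.1015 -0.0072  0.6531]
[[ 0.3 -0.7]
 [ 0.3  2.3]
 [-1.6 -0.2]
 [-0.8 -0.2]
 [ 0.2 -0.2]
 [ 1.7  1.1]
 [ 1.1 -0.8]
 [-3.   1.7]
 [ 0.4 -0.6]
 [-0.9  2.3]
 [ 0.1 -2.2]]
302.53190579007025 -0.041891422681788186 [ 7.110e-02  1.000e-04 -1.428e-01] [[ 0.   -0.96 -0.28]
 [ 1.    0.   -0.  ]
 [ 0.   -0.28  0.96]]
```

Emit:
apply_moves --motion '[{"dz":-50},{"dz":-50},{"dz":-30},{"dx":34,"dy":-46},{"dx":34,"dy":-46},{"dx":34,"dy":-46},{"dx":34,"dy":-46},{"dx":34,"dy":-46},{"dx":34,"dy":-46},{"dx":34,"dy":-46},{"dx":34,"dy":-46},{"dx":34,"dy":-46},{"dx":34,"dy":-46},{},{}]'

```text
$.motion[0]: bad value
```

Emit:
apply_moves --motion '[{"wz":-10},{"wz":-10},{"wz":-10},{"wz":-10},{"wz":-10},{"wz":-10},{"wz":-10},{"wz":-10},{"wz":-10},{"wz":-10},{"wz":-10},{"wz":-10},{"wz":-10},{"wz":-10},{"wz":-10},{"wz":-5},{"dz":20,"hand":-1},{"dz":20},{}]'

```text
$.motion[0]: bad value
```

```bash
cat >> h.py <<'E'
def pose():
    s=env.read_state();T=s["tool_rot"]
    print("pos",s["eef_pos"].round(4),"yaw",np.degrees(np.arctan2(T[1,0],T[0,0])).round(2),"z",T[:,2].round(3),"F",np.round(s["force"],1),"open",round(float(s["opening"]),4),"t",s["clock"],"j",np.round(s["joint_positions"],2));return s
def go(*ts):  # shifts in tool axes (mm) to each successive target, orientation kept
    s=pose();p=s["eef_pos"]
    for t in ts:
        d=1000*s["tool_rot"].T@(np.array(t)-p);n=int(np.ceil(np.linalg.norm(d)/50))
        print("shift",d.round(1),"norm",np.linalg.norm(d).round(),"n",n,"each",(d/n).round(1));p=np.array(t)
def look(name,things):
    c=cal("wrist");im=cams.get_image("wrist");cv2.imwrite(f"pics/{name}.png",im[:,:,::-1]);out={}
    for t in things:
        out[t]=[(np.round(d["centre"],1).tolist(),round(float(d["score"]),2)) for d in cams.tip_of("wrist",t)];print(t,out[t])
    import pickle;pickle.dump((c,out),open(f"pics/{name}.pkl","wb"));return c,out
E
python3 - <<'E'
from h import *
pose()
c,o=look("w1",["gift0","stock_tray","case","bay0","cover_edge","cover_fold","cover_hinge","bar_grip"])
for p,_ in o["gift0"]: print(onz(c,p,.002).round(4))
for p,_ in o["stock_tray"]: print(onz(c,p,0).round(4))
go([.42,.22,.30])
E
```

```text
pos [ 0.19   -0.5427  0.2313] yaw 19.3 z [-0. -0. -1.] F [ 0.4 -0.2  0. ] open 0.0854 t 1.7 j [-1.35  0.28  1.5  -0.    1.36 -0.12]
gift0 []
stock_tray []
case []
bay0 []
cover_edge []
cover_fold []
cover_hinge []
bar_grip []
pos [ 0.19   -0.5427  0.2313] yaw 19.3 z [ 0. -0. -1.] F [-0.5  0.   0. ] open 0.0854 t 2.15 j [-1.36  0.28  1.5   0.    1.36 -0.12]
shift [ 469.1 -643.9  -68.8] norm 800.0 n 16 each [ 29.3 -40.2  -4.3]
```

View pics/w1.png

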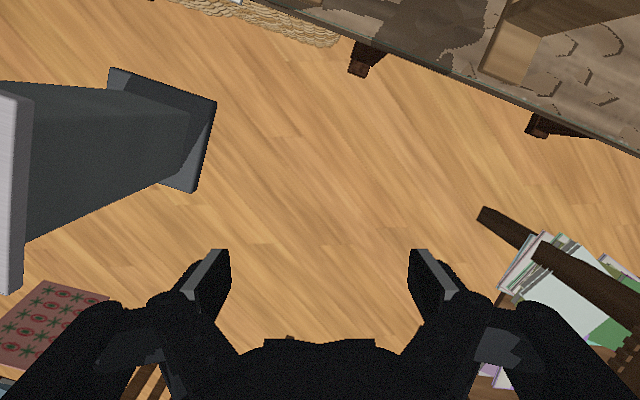

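Emit:
apply_moves --motion '[{"wx":0,"wy":0,"wz":0,"dx":0,"dy":0,"dz":-50,"hand":1},{"wx":0,"wy":0,"wz":0,"dx":0,"dy":0,"dz":-50,"hand":1},{"wx":0,"wy":0,"wz":0,"dx":0,"dy":0,"dz":-30,"hand":1},{"wx":0,"wy":0,"wz":0,"dx":34,"dy":-46,"dz":0,"hand":1},{"wx":0,"wy":0,"wz":0,"dx":34,"dy":-46,"dz":0,"hand":1},{"wx":0,"wy":0,"wz":0,"dx":34,"dy":-46,"dz":0,"hand":1},{"wx":0,"wy":0,"wz":0,"dx":34,"dy":-46,"dz":0,"hand":1},{"wx":0,"wy":0,"wz":0,"dx":34,"dy":-46,"dz":0,"hand":1},{"wx":0,"wy":0,"wz":0,"dx":34,"dy":-46,"dz":0,"hand":1},{"wx":0,"wy":0,"wz":0,"dx":34,"dy":-46,"dz":0,"hand":1},{"wx":0,"wy":0,"wz":0,"dx":34,"dy":-46,"dz":0,"hand":1},{"wx":0,"wy":0,"wz":0,"dx":34,"dy":-46,"dz":0,"hand":1},{"wx":0,"wy":0,"wz":0,"dx":34,"dy":-46,"dz":0,"hand":1},{"wx":0,"wy":0,"wz":0,"dx":0,"dy":0,"dz":0,"hand":1}]'

```text
clock: 3.9
eef_pos: [0.3592, 0.0077, 0.3614]
tool_rot: [[0.941, 0.339, 0.001], [0.339, -0.941, 0.001], [0.001, -0.001, -1.0]]
force: [-0.4, -0.0, -0.6]
opening: 0.0853
grip_force: 0.0
```

Emit:
apply_moves --motion '[{"wx":0,"wy":0,"wz":-10,"dx":0,"dy":0,"dz":0,"hand":1},{"wx":0,"wy":0,"wz":-10,"dx":0,"dy":0,"dz":0,"hand":1},{"wx":0,"wy":0,"wz":-10,"dx":0,"dy":0,"dz":0,"hand":1},{"wx":0,"wy":0,"wz":-10,"dx":0,"dy":0,"dz":0,"hand":1},{"wx":0,"wy":0,"wz":-10,"dx":0,"dy":0,"dz":0,"hand":1},{"wx":0,"wy":0,"wz":-10,"dx":0,"dy":0,"dz":0,"hand":1},{"wx":0,"wy":0,"wz":-10,"dx":0,"dy":0,"dz":0,"hand":1},{"wx":0,"wy":0,"wz":-10,"dx":0,"dy":0,"dz":0,"hand":1},{"wx":0,"wy":0,"wz":-10,"dx":0,"dy":0,"dz":0,"hand":1},{"wx":0,"wy":0,"wz":-10,"dx":0,"dy":0,"dz":0,"hand":1},{"wx":0,"wy":0,"wz":-10,"dx":0,"dy":0,"dz":0,"hand":1},{"wx":0,"wy":0,"wz":-10,"dx":0,"dy":0,"dz":0,"hand":1},{"wx":0,"wy":0,"wz":-10,"dx":0,"dy":0,"dz":0,"hand":1},{"wx":0,"wy":0,"wz":-10,"dx":0,"dy":0,"dz":0,"hand":1},{"wx":0,"wy":0,"wz":-10,"dx":0,"dy":0,"dz":0,"hand":1},{"wx":0,"wy":0,"wz":-5,"dx":0,"dy":0,"dz":30,"hand":1},{"wx":0,"wy":0,"wz":0,"dx":0,"dy":0,"dz":30,"hand":1},{"wx":0,"wy":0,"wz":0,"dx":0,"dy":0,"dz":0,"hand":1}]'

```text
clock: 6.15
eef_pos: [0.3572, 0.0029, 0.2997]
tool_rot: [[-0.995, 0.101, -0.005], [0.101, 0.995, 0.0], [0.005, -0.0, -1.0]]
force: [-0.1, 0.3, 1.3]
opening: 0.0853
grip_force: 0.0
```

Run:
```python
from h import *
pose()
c,o=look("w2",["gift0","stock_tray","case","bay0","cover_edge","cover_fold","cover_hinge","bar_grip"])
for p,_ in o["gift0"]: print(onz(c,p,.002).round(4))
for p,_ in o["stock_tray"]: print(onz(c,p,0).round(4))
go([.42,.22,.30])
```

```text
pos [0.3572 0.0029 0.2997] yaw 174.19 z [-0.005  0.    -1.   ] F [-0.1  0.3  1.3] open 0.0853 t 6.15 j [-0.19 -0.1   1.76 -0.    1.48 -1.66]
gift0 [([293.3, 200.2], 0.87), ([232.0, 204.2], 0.86), ([382.7, 186.9], 0.68), ([287.5, 346.3], 0.15)]
stock_tray [([308.0, 196.6], 0.76), ([290.5, 196.9], 0.18)]
case [([501.0, 240.1], 0.64), ([350.3, 345.3], 0.62)]
bay0 [([495.9, 274.2], 0.96), ([502.6, 227.1], 0.79), ([513.8, 181.3], 0.77)]
cover_edge []
cover_fold [([544.2, 305.3], 0.69)]
cover_hinge []
bar_grip []
[ 0.412 -0.042  0.002]
[ 0.4088 -0.1362  0.002 ]
[0.4049 0.0943 0.002 ]
[ 0.6813 -0.0867  0.002 ]
[ 0.4092 -0.0192  0.    ]
[ 0.407  -0.0458  0.    ]
pos [0.3592 0.0037 0.3018] yaw 174.3 z [ 0.001 -0.    -1.   ] F [-0.9 -0.8 -0.8] open 0.0852 t 6.6 j [-0.18 -0.1   1.76 -0.    1.48 -1.66]
shift [-39.  221.2   1.8] norm 225.0 n 5 each [-7.8 44.2  0.4]
```

View pics/w2.png

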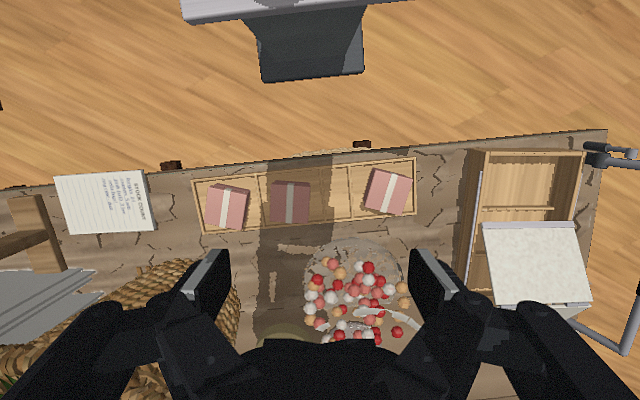

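Emit:
apply_moves --motion '[{"wx":0,"wy":0,"wz":0,"dx":-8,"dy":44,"dz":0,"hand":1},{"wx":0,"wy":0,"wz":0,"dx":-8,"dy":44,"dz":0,"hand":1},{"wx":0,"wy":0,"wz":0,"dx":-8,"dy":44,"dz":0,"hand":1},{"wx":0,"wy":0,"wz":0,"dx":-8,"dy":44,"dz":0,"hand":1},{"wx":0,"wy":0,"wz":0,"dx":-8,"dy":44,"dz":0,"hand":1},{"wx":0,"wy":0,"wz":0,"dx":0,"dy":0,"dz":0,"hand":1},{"wx":0,"wy":0,"wz":0,"dx":0,"dy":0,"dz":0,"hand":1}]'

```text
clock: 7.48
eef_pos: [0.4203, 0.2184, 0.3011]
tool_rot: [[-0.995, 0.099, -0.001], [0.099, 0.995, -0.001], [0.001, -0.001, -1.0]]
force: [-0.6, 0.8, -0.4]
opening: 0.0854
grip_force: 0.0
```

Run:
```python
from h import *
pose()
c,o=look("w3",["gift0","stock_tray","case","bay0","cover_edge","cover_fold","cover_hinge","bar_grip"])
```

```text
pos [0.4203 0.2184 0.3011] yaw 174.34 z [-0.001 -0.001 -1.   ] F [-0.6  0.8 -0.4] open 0.0854 t 7.475 j [ 0.33  0.09  1.57 -0.    1.48 -1.14]
gift0 [([146.6, 171.9], 0.91), ([232.7, 156.4], 0.74), ([86.7, 173.5], 0.56)]
stock_tray [([158.3, 165.6], 0.66), ([143.2, 170.9], 0.3)]
case [([366.5, 217.0], 0.74)]
bay0 [([366.7, 152.4], 0.77), ([367.6, 203.3], 0.7)]
cover_edge [([373.0, 194.8], 0.92)]
cover_fold [([380.4, 279.3], 0.92), ([230.9, 159.5], 0.42)]
cover_hinge [([367.5, 307.7], 0.6)]
bar_grip [([480.7, 243.8], 0.95)]
```

View pics/w3.png

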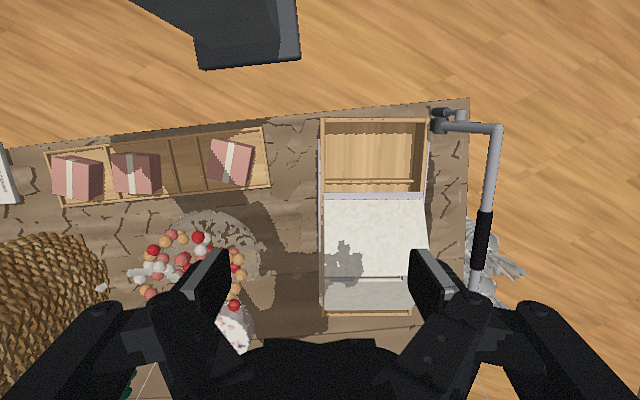

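Run:
```python
from h import *
import pickle
c2,o2=pickle.load(open("pics/w2.pkl","rb"));c3,o3=pickle.load(open("pics/w3.pkl","rb"));t,s=cal("top"),cal("scene")
obs=[(t,"case",(217.7,218.5)),(t,"cover_hinge",(219.1,165)),(t,"cover_fold",(210.6,196.5)),(t,"cover_edge",(212.7,233.7)),(t,"bar_grip",(158.9,217.5)),(t,"bay0",(212,252.5)),
(s,"cover_hinge",(250.3,238.9)),(s,"cover_fold",(277.8,224.7)),(s,"cover_edge",(302.4,256.1)),(s,"bar_grip",(271.1,243.2)),(s,"bay0",(319.2,275.7)),
(c3,"case",(366.5,217)),(c3,"bay0",(366.7,152.4)),(c3,"cover_edge",(373,194.8)),(c3,"cover_fold",(380.4,279.3)),(c3,"cover_hinge",(367.5,307.7)),(c3,"bar_grip",(480.7,243.8)),(c2,"bay0",(513.8,181.3)),(c2,"case",(501,240.1)),(c2,"cover_fold",(544.2,305.3))]
ex=[(c3,[-.15,.071,.045],(431,118)),(c3,[-.15,-.071,.045],(320,119)),(c2,[-.15,-.071,.045],(490,149)),(c2,[-.15,.071,.045],(583,152)),(c3,[.15,-.071,.045],(322,315)),(c3,[.15,.071,.045],(411,315))]
def f(v):
    P=casepts(v[4],1.95);return np.concatenate([(proj(c,cw(v,P[n]))[0]-p) for c,n,p in obs]+[proj(c,cw(v,n))[0]-p for c,n,p in ex])
r=least_squares(f,[.51,.286,-.1,0,.65],loss="soft_l1");print(r.x.round(4));print(r.fun.reshape(-1,2).round(1).tolist())
for a,b in [(0,0),(1,2),(2,1)]: print("gift",tri([(c2,o2["gift0"][a][0]),(c3,o3["gift0"][b][0])]).round(4))
ex=[(c2,(193,181),[-1,-1]),(c2,(414,157),[-1,1]),(c2,(417,213),[1,1]),(c2,(203,234),[1,-1]),(c3,(264,126),[-1,1]),(c3,(270,187),[1,1]),(c3,(59,207),[1,-1]),(c3,(44,150),[-1,-1])]
g=lambda v:np.concatenate([proj(c,cw(v,[a[0]*.044,a[1]*.166,.01]))[0]-p for c,p,a in ex])
r=least_squares(g,[.41,-.02,0,0],loss="soft_l1");print("tray",r.x.round(4));print(r.fun.reshape(-1,2).round(1).tolist())
```

```text
[ 0.5146  0.2838 -0.0946 -0.0021  0.6448]
[[0.7, -1.9], [0.4, 0.8], [-1.3, -1.3], [-0.3, -0.9], [0.4, -1.3], [2.4, 0.0], [0.4, -2.7], [-3.5, -0.1], [0.2, -2.7], [-1.2, 0.0], [-0.3, -4.5], [0.2, -1.2], [3.0, 1.0], [0.1, -0.0], [-1.5, -0.9], [-0.0, -1.6], [0.0, -4.6], [-1.4, 0.5], [0.0, 0.2], [-0.3, -0.2], [0.3, -0.4], [1.3, -1.4], [-3.7, 2.1], [3.7, -0.5], [-0.3, 0.7], [0.8, -0.1]]
gift [ 0.4114 -0.0418  0.0025]
gift [ 0.4051 -0.1336  0.0073]
gift [0.4022 0.0936 0.0071]
tray [ 0.4068 -0.0228 -0.0016 -0.0022]
[[-2.3, -2.0], [2.0, -0.4], [-0.3, 0.9], [-0.2, -0.1], [-1.8, 0.4], [0.9, -0.3], [3.4, -0.1], [-0.1, 1.0]]
```

Emit:
apply_moves --motion '[{"wx":0,"wy":-7,"wz":0,"dx":0,"dy":0,"dz":0,"hand":-1},{"wx":0,"wy":-7,"wz":0,"dx":0,"dy":0,"dz":0,"hand":-1},{"wx":0,"wy":-7,"wz":0,"dx":0,"dy":0,"dz":0,"hand":-1},{"wx":0,"wy":-7,"wz":0,"dx":0,"dy":0,"dz":0,"hand":-1},{"wx":0,"wy":-7,"wz":0,"dx":0,"dy":0,"dz":0,"hand":-1},{"wx":0,"wy":0,"wz":0,"dx":0,"dy":0,"dz":0,"hand":-1},{"wx":0,"wy":0,"wz":0,"dx":0,"dy":0,"dz":0,"hand":-1}]'

```text
clock: 8.8
eef_pos: [0.4213, 0.2191, 0.3021]
tool_rot: [[-0.815, 0.099, 0.571], [0.082, 0.995, -0.056], [-0.573, 0.001, -0.819]]
force: [0.4, 0.8, 0.1]
opening: -0.0
grip_force: 0.0
```

```bash
cat >> h.py <<'E'
CASE=[.5146,.2838,-.0946,-.001]
def C(x,y,z): return cw(CASE,[x/1000,y/1000,z/1000])[0]
E
python3 - <<'E'
from h import *
go(C(-82,0,120),C(-82,0,48),C(118,0,48))
E
```

```text
pos [0.4213 0.2191 0.3021] yaw 174.28 z [ 0.571 -0.056 -0.819] F [0.4 0.8 0.1] open -0.0 t 8.8 j [ 0.63 -0.13  1.94 -0.5   0.91 -0.62]
shift [101.4  73.1 152.6] norm 197.0 n 4 each [25.3 18.3 38.2]
shift [41.3 -0.1 59. ] norm 72.0 n 2 each [20.6 -0.  29.5]
shift [-163.8    1.   114.7] norm 200.0 n 4 each [-41.    0.2  28.7]
```

Emit:
apply_moves --motion '[{"wx":0,"wy":0,"wz":0,"dx":25.3,"dy":18.3,"dz":38.2,"hand":-1},{"wx":0,"wy":0,"wz":0,"dx":25.3,"dy":18.3,"dz":38.2,"hand":-1},{"wx":0,"wy":0,"wz":0,"dx":25.3,"dy":18.3,"dz":38.2,"hand":-1},{"wx":0,"wy":0,"wz":0,"dx":25.3,"dy":18.3,"dz":38.2,"hand":-1},{"wx":0,"wy":0,"wz":0,"dx":20.6,"dy":0,"dz":29.5,"hand":-1},{"wx":0,"wy":0,"wz":0,"dx":20.6,"dy":0,"dz":29.5,"hand":-1},{"wx":0,"wy":0,"wz":0,"dx":0,"dy":0,"dz":0,"hand":-1},{"wx":0,"wy":0,"wz":0,"dx":-8.2,"dy":0,"dz":5.7,"hand":-1},{"wx":0,"wy":0,"wz":0,"dx":-8.2,"dy":0,"dz":5.7,"hand":-1},{"wx":0,"wy":0,"wz":0,"dx":-8.2,"dy":0,"dz":5.7,"hand":-1},{"wx":0,"wy":0,"wz":0,"dx":-8.2,"dy":0,"dz":5.7,"hand":-1},{"wx":0,"wy":0,"wz":0,"dx":-8.2,"dy":0,"dz":5.7,"hand":-1}]'

```text
clock: 10.3
eef_pos: [0.4846, 0.2896, 0.0563]
tool_rot: [[-0.821, 0.103, 0.562], [0.082, 0.995, -0.062], [-0.565, -0.005, -0.825]]
force: [-2.6, -0.6, 9.3]
opening: -0.0003
grip_force: 4.5
```

Run:
```python
from h import *
go(C(118,0,48))
im=cams.get_image("scene");cv2.imwrite("pics/s1.png",cv2.resize(im[180:300,180:400,::-1],None,fx=3,fy=3))
```

```text
pos [0.4846 0.2896 0.0563] yaw 174.28 z [ 0.562 -0.062 -0.825] F [-2.6 -0.6  9.3] open -0.0003 t 10.3 j [ 0.67  0.34  2.16 -1.16  0.45  0.23]
shift [-117.1   -1.7   91.6] norm 149.0 n 3 each [-39.   -0.6  30.5]
```

View pics/s1.png

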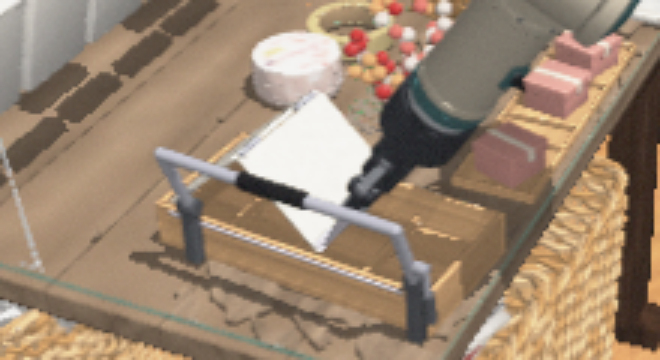

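```bash
cat >> h.py <<'E'
def coverq():
    for n in ["scene","top"]:
        cams.get_image(n);c=cal(n)
        for t in ["cover_fold","cover_edge"]:
            for d in cams.tip_of(n,t)[:2]:
                P=lambda q:proj(c,cw(CASE,casepts(q,1.9)[t]))[0]
                qs=np.linspace(.3,1.6,131);e=[np.linalg.norm(P(q)-d["centre"]) for q in qs];i=int(np.argmin(e))
                print(n,t,round(d["score"],2),"q",qs[i].round(2),"resid",round(e[i],1))
E
python3 -c "
from h import *
coverq()"
```

```text
scene cover_fold 0.71 q 0.78 resid 1.3
scene cover_edge 0.67 q 0.75 resid 0.4
scene cover_edge 0.49 q 1.57 resid 2.1
top cover_fold 0.78 q 0.74 resid 2.4
top cover_edge 0.62 q 0.73 resid 0.7
```

Emit:
apply_moves --motion '[{"wx":0,"wy":0,"wz":0,"dx":-8.2,"dy":0,"dz":5.7,"hand":-1},{"wx":0,"wy":0,"wz":0,"dx":-8.2,"dy":0,"dz":5.7,"hand":-1},{"wx":0,"wy":0,"wz":0,"dx":-8.2,"dy":0,"dz":5.7,"hand":-1},{"wx":0,"wy":0,"wz":0,"dx":-8.2,"dy":0,"dz":5.7,"hand":-1}]'

```text
clock: 11.15
eef_pos: [0.5235, 0.2854, 0.0541]
tool_rot: [[-0.823, 0.103, 0.559], [0.083, 0.995, -0.062], [-0.563, -0.005, -0.827]]
force: [-2.0, -0.1, 2.9]
opening: -0.0
grip_force: 1.3
```

Run:
```python
from h import *
go(C(118,0,48))
print(R.from_euler('z',.0946).apply(env.read_state()["eef_pos"]-C(0,0,0)).round(4))
coverq()
```

```text
pos [0.5235 0.2854 0.0541] yaw 174.27 z [ 0.559 -0.062 -0.827] F [-2.  -0.1  2.9] open -0.0 t 11.15 j [ 0.61  0.37  2.11 -1.13  0.42  0.14]
shift [-86.3  -1.5  67.4] norm 110.0 n 3 each [-28.8  -0.5  22.5]
[0.0087 0.0024 0.0551]
scene cover_fold 0.84 q 0.97 resid 1.7
scene cover_edge 0.96 q 1.03 resid 0.7
scene cover_edge 0.38 q 1.5 resid 28.7
top cover_fold 0.84 q 0.97 resid 0.3
top cover_fold 0.69 q 0.3 resid 140.1
top cover_edge 0.94 q 1.03 resid 0.8
top cover_edge 0.71 q 0.3 resid 8.9
```

Emit:
apply_moves --motion '[{"wx":0,"wy":0,"wz":0,"dx":-8.2,"dy":0,"dz":5.8,"hand":-1},{"wx":0,"wy":0,"wz":0,"dx":-8.2,"dy":0,"dz":5.8,"hand":-1},{"wx":0,"wy":0,"wz":0,"dx":-8.2,"dy":0,"dz":5.8,"hand":-1},{"wx":0,"wy":0,"wz":0,"dx":-8.2,"dy":0,"dz":5.8,"hand":-1},{"wx":0,"wy":0,"wz":0,"dx":-8.2,"dy":0,"dz":5.8,"hand":-1},{"wx":0,"wy":0,"wz":0,"dx":-8.2,"dy":0,"dz":5.8,"hand":-1},{"wx":0,"wy":0,"wz":0,"dx":-8.2,"dy":0,"dz":5.8,"hand":-1},{"wx":0,"wy":0,"wz":0,"dx":-8.2,"dy":0,"dz":5.8,"hand":-1},{"wx":0,"wy":0,"wz":0,"dx":-8.2,"dy":0,"dz":5.8,"hand":-1}]'

```text
clock: 12.58
eef_pos: [0.6129, 0.2759, 0.0521]
tool_rot: [[-0.823, 0.103, 0.559], [0.082, 0.995, -0.062], [-0.562, -0.006, -0.827]]
force: [-0.1, 0.2, 0.1]
opening: -0.0001
grip_force: 0.3
```

Run:
```python
from h import *
go(C(118,0,48))
print(R.from_euler('z',.0946).apply(env.read_state()["eef_pos"]-C(0,0,0)).round(4))
coverq()
```

```text
pos [0.6129 0.2759 0.0521] yaw 174.3 z [ 0.559 -0.062 -0.827] F [-0.1  0.2  0.1] open -0.0001 t 12.575 j [ 0.49  0.44  1.98 -1.    0.39 -0.1 ]
shift [-13.1  -1.2  15.2] norm 20.0 n 1 each [-13.1  -1.2  15.2]
[0.0986 0.0014 0.0531]
scene cover_fold 0.83 q 1.43 resid 3.1
scene cover_edge 0.81 q 1.45 resid 0.5
top cover_fold 0.83 q 1.43 resid 3.3
top cover_edge 0.68 q 1.48 resid 0.7
```

Emit:
apply_moves --motion '[{"wx":0,"wy":0,"wz":0,"dx":-6,"dy":0,"dz":4,"hand":-1},{"wx":0,"wy":0,"wz":0,"dx":-6,"dy":0,"dz":4,"hand":-1},{"wx":0,"wy":0,"wz":0,"dx":-5,"dy":0,"dz":3.4,"hand":-1},{"wx":0,"wy":0,"wz":0,"dx":-2.5,"dy":0,"dz":1.7,"hand":-1},{"wx":0,"wy":0,"wz":0,"dx":0,"dy":0,"dz":0,"hand":-1}]'

```text
clock: 13.5
eef_pos: [0.6342, 0.2737, 0.0521]
tool_rot: [[-0.824, 0.103, 0.558], [0.083, 0.995, -0.062], [-0.561, -0.005, -0.828]]
force: [-9.1, 0.8, 4.1]
opening: -0.0001
grip_force: 4.4
```

Run:
```python
from h import *
go(C(118,0,48))
print(R.from_euler('z',.0946).apply(env.read_state()["eef_pos"]-C(0,0,0)).round(4))
coverq()
```

```text
pos [0.6342 0.2737 0.0521] yaw 174.28 z [ 0.558 -0.062 -0.828] F [-9.1  0.8  4.1] open -0.0001 t 13.5 j [ 0.47  0.45  1.94 -0.95  0.39 -0.17]
shift [ 4.5 -1.2  3.1] norm 6.0 n 1 each [ 4.5 -1.2  3.1]
[0.12   0.0012 0.0531]
scene cover_fold 0.56 q 1.54 resid 0.5
scene cover_edge 0.86 q 1.56 resid 0.8
scene cover_edge 0.75 q 1.55 resid 1.7
top cover_fold 0.9 q 1.54 resid 2.5
top cover_fold 0.44 q 1.6 resid 142.6
top cover_edge 0.72 q 1.17 resid 7.9
top cover_edge 0.56 q 1.6 resid 1.3
```

Emit:
apply_moves --motion '[{"wx":0,"wy":0,"wz":0,"dx":-2,"dy":0,"dz":1.4,"hand":-1},{"wx":0,"wy":0,"wz":0,"dx":0,"dy":0,"dz":0,"hand":-1},{"wx":0,"wy":0,"wz":0,"dx":33,"dy":0,"dz":-23,"hand":-1},{"wx":0,"wy":0,"wz":0,"dx":33,"dy":0,"dz":-23,"hand":-1},{"wx":0,"wy":0,"wz":0,"dx":33,"dy":0,"dz":-23,"hand":-1},{"wx":0,"wy":0,"wz":0,"dx":0,"dy":0,"dz":-50,"hand":-1},{"wx":0,"wy":0,"wz":0,"dx":0,"dy":0,"dz":-50,"hand":-1},{"wx":0,"wy":0,"wz":0,"dx":-28,"dy":0,"dz":-41,"hand":-1},{"wx":0,"wy":0,"wz":0,"dx":-28,"dy":0,"dz":-41,"hand":-1},{"wx":0,"wy":0,"wz":0,"dx":-28,"dy":0,"dz":-41,"hand":-1},{"wx":0,"wy":7,"wz":0,"dx":0,"dy":0,"dz":0,"hand":1},{"wx":0,"wy":7,"wz":0,"dx":0,"dy":0,"dz":0,"hand":1},{"wx":0,"wy":7,"wz":0,"dx":0,"dy":0,"dz":0,"hand":1},{"wx":0,"wy":7,"wz":0,"dx":0,"dy":0,"dz":0,"hand":1},{"wx":0,"wy":7,"wz":0,"dx":0,"dy":0,"dz":0,"hand":1},{"wx":0,"wy":0,"wz":0,"dx":0,"dy":0,"dz":0,"hand":1}]'

```text
clock: 15.8
eef_pos: [0.465, 0.2922, 0.2846]
tool_rot: [[-0.994, 0.106, -0.014], [0.106, 0.994, -0.004], [0.013, -0.006, -1.0]]
force: [-0.3, 0.1, -0.6]
opening: 0.0852
grip_force: 0.0
```

Run:
```python
from h import *
coverq()
go([.36,.06,.26])
```

```text
scene cover_fold 0.91 q 1.57 resid 1.6
scene cover_edge 0.58 q 1.55 resid 1.8
top cover_fold 0.81 q 1.53 resid 2.4
top cover_fold 0.75 q 0.3 resid 127.6
top cover_edge 0.63 q 1.6 resid 0.3
pos [0.4614 0.2929 0.2857] yaw 174.15 z [-0.013 -0.004 -1.   ] F [-0.   0.3 -0.3] open 0.0852 t 16.1 j [ 0.44  0.21  1.46  0.    1.49 -1.03]
shift [  76.8 -241.9   27.9] norm 255.0 n 6 each [ 12.8 -40.3   4.7]
```

Emit:
apply_moves --motion '[{"wx":0,"wy":-0.7,"wz":0,"dx":12.8,"dy":-40.3,"dz":4.7,"hand":1},{"wx":0,"wy":0,"wz":0,"dx":12.8,"dy":-40.3,"dz":4.7,"hand":1},{"wx":0,"wy":0,"wz":0,"dx":12.8,"dy":-40.3,"dz":4.7,"hand":1},{"wx":0,"wy":0,"wz":0,"dx":12.8,"dy":-40.3,"dz":4.7,"hand":1},{"wx":0,"wy":0,"wz":0,"dx":12.8,"dy":-40.3,"dz":4.7,"hand":1},{"wx":0,"wy":0,"wz":0,"dx":12.8,"dy":-40.3,"dz":4.7,"hand":1},{"wx":0,"wy":0,"wz":0,"dx":0,"dy":0,"dz":0,"hand":1}]'

```text
clock: 16.98
eef_pos: [0.3591, 0.0587, 0.2588]
tool_rot: [[-0.994, 0.106, -0.002], [0.106, 0.994, -0.006], [0.001, -0.006, -1.0]]
force: [0.4, 1.0, 0.6]
opening: 0.0852
grip_force: 0.0
```

```bash
cat >> h.py <<'E'
# box model fit: silhouette corners of the box in the image matched to the network's mask by IoU-like distance
def boxfit(c,mask,x0,rx=.012):
    m=mask.astype(np.float32);ys,xs=np.nonzero(mask);sc=4
    def cost(v):
        P=[]
        for (h,z0,z1) in [(.031,0,.022),(.0325,.022,.035)]:
            P+=[[a*h,b*h,z] for a in(-1,1) for b in(-1,1) for z in(z0,z1)]
        hull=cv2.convexHull(proj(c,cw([v[0],v[1],v[2],.002],P)).astype(np.float32))
        im=np.zeros(mask.shape,np.uint8);cv2.fillConvexPoly(im,np.round(hull*16).astype(np.int32),1,cv2.LINE_8,4)
        i=np.sum(im*mask);return 1-i/(im.sum()+mask.sum()-i)
    from scipy.optimize import minimize
    best=None
    for yw in np.radians([-40,-25,-10,5,20,35]):
        r=minimize(cost,[x0[0],x0[1],yw],method="Nelder-Mead",options=dict(initial_simplex=[[x0[0],x0[1],yw],[x0[0]+.01,x0[1],yw],[x0[0],x0[1]+.01,yw],[x0[0],x0[1],yw+.25]],xatol=1e-4,fatol=1e-4))
        if best is None or r.fun<best.fun: best=r
    return best.x,best.fun
def gifts(name):
    s=pose();c=cal("wrist");im=cams.get_image("wrist");cv2.imwrite(f"pics/{name}.png",im[:,:,::-1])
    for d in cams.regions_of("wrist","gift0"):
        if d["score"]<.3: continue
        m=d["region"];ys,xs=np.nonzero(m);x0=onz(c,(xs.mean(),ys.mean()),.02)
        v,e=boxfit(c,m,x0);yw=(np.degrees(v[2])+45)%90-45
        print("score",round(d["score"],2),"px",round(xs.mean()),round(ys.mean()),"xy",v[:2].round(4),"yaw",round(yw,1),"1-iou",round(e,3))
E
python3 -c "
from h import *
gifts('g1')"
```

```text
pos [0.3591 0.0587 0.2588] yaw 173.91 z [-0.002 -0.006 -1.   ] F [0.4 1.  0.6] open 0.0852 t 16.975 j [-0.02 -0.07  1.84 -0.01  1.38 -1.49]
score 0.68 px 178 217 xy [ 0.4049 -0.1369] yaw -36.9 1-iou 0.274
score 0.65 px 352 201 xy [0.4051 0.0919] yaw -15.4 1-iou 0.266
score 0.65 px 246 212 xy [ 0.4073 -0.0423] yaw -21.4 1-iou 0.261
```

View pics/g1.png

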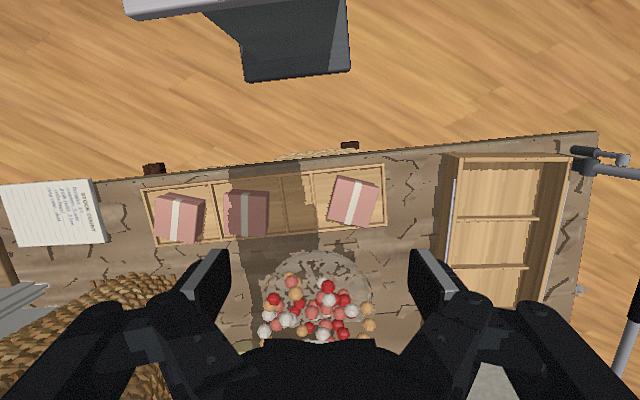

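```bash
python3 - <<'E'
import re
s=open("h.py").read()
s=s.replace('m=d["region"];ys','m=cv2.morphologyEx(d["region"].astype(np.uint8),cv2.MORPH_OPEN,np.ones((3,3)));cn=max(cv2.findContours(m,0,2)[0],key=cv2.contourArea);m=cv2.fillConvexPoly(np.zeros_like(m),cv2.convexHull(cn),1);ys')
s=s.replace('"1-iou"','d["region"].sum(),m.sum(),"1-iou"')
open("h.py","w").write(s)
E
python3 -c "
from h import *
gifts('g2')
im=cv2.imread('pics/g2.png');o=im.copy()
for d in cams.regions_of('wrist','gift0')[:3]: o[d['region']]=[0,255,0]
cv2.imwrite('pics/g2m.png',cv2.resize(np.hstack([im[160:260,130:400],o[160:260,130:400]])[:, :],None,fx=1.45,fy=1.45) if 0 else cv2.resize(np.vstack([im[160:260,130:400],o[160:260,130:400]]),None,fx=2.9,fy=2.9))
"
```

```text
pos [0.3611 0.0604 0.2592] yaw 174.06 z [-0.    -0.005 -1.   ] F [-0.1  0.4  0.4] open 0.0853 t 17.075 j [-0.02 -0.07  1.83 -0.    1.37 -1.49]
score 0.77 px 350 200 xy [0.4081 0.0903] yaw -17.9 1980 2060 1-iou 0.275
score 0.7 px 244 211 xy [ 0.4093 -0.0444] yaw -23.8 2061 2115 1-iou 0.263
score 0.63 px 176 215 xy [ 0.406  -0.1386] yaw -36.9 2122 2194 1-iou 0.277
```

View pics/g2m.png

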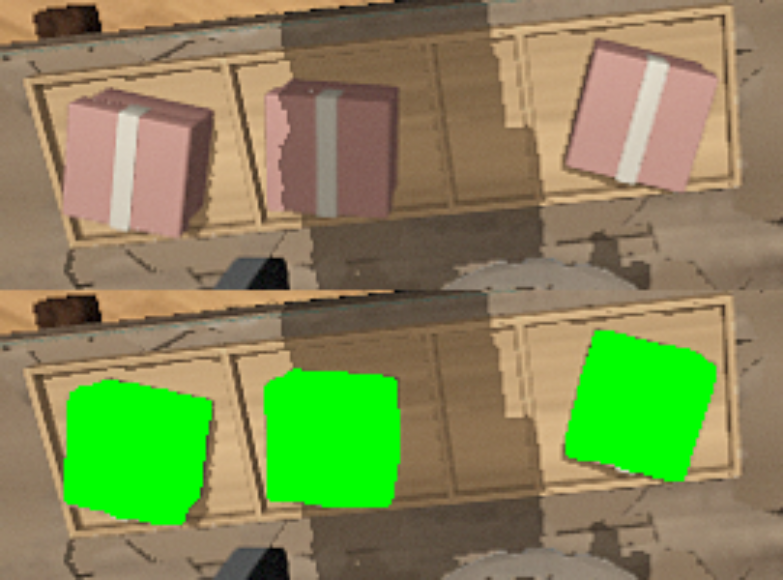

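```bash
python3 - <<'E'
s=open("h.py").read()
s=s.replace("def boxfit(c,mask,x0,rx=.012):","def boxfit(c,mask,x0,S=1.0,H=.035):").replace("[(.031,0,.022),(.0325,.022,.035)]","[(.031*S,0,H*.63),(.0325*S,H*.63,H)]")
s=s.replace("v,e=boxfit(c,m,x0)","v,e=min([boxfit(c,m,x0,S,H)+((S,H),) for S in (.78,.83,.88,1) for H in(.027,.036)],key=lambda a:a[1])[:2] if 0 else boxfit(c,m,x0,*SH)")
s=s.replace("def gifts(","SH=(1.0,.035)\ndef gifts(")
open("h.py","w").write(s)
E
python3 - <<'E'
from h import *
c=cal("wrist");cams.get_image("wrist")
for d in cams.regions_of("wrist","gift0")[:3]:
    m=d["region"].astype(np.uint8);ys,xs=np.nonzero(m);x0=onz(c,(xs.mean(),ys.mean()),.02)
    for H in (.02,.03,.036):
        for S in (.75,.8,.85,.9,):
            v,e=boxfit(c,m,x0,S,H);print(H,S,v[:2].round(4),round((np.degrees(v[2])+45)%90-45,1),round(e,3))
E
```

```text
0.02 0.75 [ 0.4066 -0.1439] -14.7 0.236
0.02 0.8 [ 0.4084 -0.1427] -14.9 0.153
0.02 0.85 [ 0.4073 -0.1421] -18.2 0.094
0.02 0.9 [ 0.4069 -0.1415] -18.8 0.053
0.03 0.75 [ 0.4047 -0.1381] -14.1 0.119
0.03 0.8 [ 0.4049 -0.138 ] -18.5 0.041
0.03 0.85 [ 0.4058 -0.1385] -18.5 0.059
0.03 0.9 [ 0.4061 -0.1379] -22.3 0.14
0.036 0.75 [ 0.4042 -0.1361] -18.2 0.047
0.036 0.8 [ 0.4049 -0.1366] -18.9 0.043
0.036 0.85 [ 0.4042 -0.1359] -25.4 0.126
0.036 0.9 [ 0.406  -0.1366] -29.9 0.198
0.02 0.75 [0.4095 0.0971] -24.7 0.232
0.02 0.8 [0.4072 0.0957] -20.9 0.142
0.02 0.85 [0.4092 0.0951] -20.0 0.054
0.02 0.9 [0.4085 0.0946] -21.5 0.049
0.03 0.75 [0.4066 0.0947] -25.1 0.153
0.03 0.8 [0.4065 0.0948] -22.3 0.059
0.03 0.85 [0.4067 0.0945] -20.6 0.036
0.03 0.9 [0.407  0.0942] -20.2 0.122
0.036 0.75 [0.4047 0.0945] -23.6 0.107
0.036 0.8 [0.4055 0.0943] -21.0 0.023
0.036 0.85 [0.4055 0.0938] -20.0 0.08
0.036 0.9 [0.4059 0.0918] -20.6 0.166
0.02 0.75 [ 0.4093 -0.0495] -6.4 0.265
0.02 0.8 [ 0.4102 -0.0479] -8.9 0.176
0.02 0.85 [ 0.4102 -0.0481] -8.7 0.088
0.02 0.9 [ 0.4104 -0.0472] -9.7 0.035
0.03 0.75 [ 0.4081 -0.0468] -4.9 0.17
0.03 0.8 [ 0.4078 -0.046 ] -8.8 0.077
0.03 0.85 [ 0.4089 -0.0453] -9.6 0.024
0.03 0.9 [ 0.4089 -0.0443] -11.0 0.093
0.036 0.75 [ 0.4083 -0.0451] -5.5 0.112
0.036 0.8 [ 0.4074 -0.0444] -9.4 0.024
0.036 0.85 [ 0.4077 -0.0439] -11.1 0.062
0.036 0.9 [ 0.407  -0.0421] -11.1 0.146
```

Emit:
apply_moves --motion '[{"wx":0,"wy":0,"wz":7.5,"dx":0,"dy":0,"dz":0,"hand":1},{"wx":0,"wy":0,"wz":7.5,"dx":0,"dy":0,"dz":0,"hand":1},{"wx":0,"wy":0,"wz":0,"dx":0,"dy":0,"dz":0,"hand":1}]'

```text
clock: 17.7
eef_pos: [0.3614, 0.0605, 0.2586]
tool_rot: [[-0.935, 0.354, -0.002], [0.354, 0.935, -0.005], [0.0, -0.006, -1.0]]
force: [0.3, -0.1, 0.8]
opening: 0.0854
grip_force: 0.0
```

Run:
```python
from h import *
print("jar",onz(cal("top"),(308,198),.1))
go([.4055,.094,.12],[.4055,.094,.010])
```

```text
jar [0.54621518 0.03606195 0.1       ]
pos [0.3614 0.0605 0.2586] yaw 159.24 z [-0.002 -0.005 -1.   ] F [ 0.3 -0.1  0.8] open 0.0854 t 17.7 j [-0.02 -0.06  1.83 -0.01  1.37 -1.23]
shift [-29.5  47.8 138.3] norm 149.0 n 3 each [-9.8 15.9 46.1]
shift [ -0.    0.6 110. ] norm 110.0 n 3 each [-0.   0.2 36.7]
```

Emit:
apply_moves --motion '[{"wx":0,"wy":0,"wz":0,"dx":-9.8,"dy":15.9,"dz":46,"hand":1},{"wx":0,"wy":0,"wz":0,"dx":-9.8,"dy":15.9,"dz":46,"hand":1},{"wx":0,"wy":0,"wz":0,"dx":-9.8,"dy":15.9,"dz":46,"hand":1},{"wx":0,"wy":0,"wz":0,"dx":0,"dy":0.2,"dz":40,"hand":1},{"wx":0,"wy":0,"wz":0,"dx":0,"dy":0.2,"dz":30,"hand":1},{"wx":0,"wy":0,"wz":0,"dx":0,"dy":0.2,"dz":20,"hand":1},{"wx":0,"wy":0,"wz":0,"dx":0,"dy":0,"dz":10,"hand":1},{"wx":0,"wy":0,"wz":0,"dx":0,"dy":0,"dz":10,"hand":1},{"wx":0,"wy":0,"wz":0,"dx":0,"dy":0,"dz":0,"hand":1}]'

```text
clock: 18.82
eef_pos: [0.4052, 0.0934, 0.0102]
tool_rot: [[-0.934, 0.356, -0.003], [0.356, 0.934, -0.005], [0.001, -0.006, -1.0]]
force: [-0.3, -0.2, 0.6]
opening: 0.0854
grip_force: 0.0
```

Emit:
apply_moves --motion '[{"wx":0,"wy":0,"wz":0,"dx":0,"dy":0,"dz":0,"hand":-1},{"wx":0,"wy":0,"wz":0,"dx":0,"dy":0,"dz":0,"hand":-1},{"wx":0,"wy":0,"wz":0,"dx":0,"dy":0,"dz":0,"hand":-1},{"wx":0,"wy":0,"wz":0,"dx":0,"dy":0,"dz":0,"hand":-1},{"wx":0,"wy":0,"wz":0,"dx":0,"dy":0,"dz":0,"hand":-1},{"wx":0,"wy":0,"wz":0,"dx":0,"dy":0,"dz":0,"hand":-1}]' --squeeze 30

```text
clock: 19.58
eef_pos: [0.406, 0.0934, 0.0112]
tool_rot: [[-0.934, 0.357, -0.0], [0.357, 0.934, -0.005], [-0.001, -0.005, -1.0]]
force: [0.3, 0.2, 7.3]
opening: 0.0544
grip_force: 32.2
```

Emit:
apply_moves --motion '[{"wx":0,"wy":0,"wz":0,"dx":0,"dy":0,"dz":-20,"hand":-1},{"wx":0,"wy":0,"wz":0,"dx":0,"dy":0,"dz":-40,"hand":-1},{"wx":0,"wy":0,"wz":0,"dx":0,"dy":0,"dz":-40,"hand":-1},{"wx":0,"wy":0,"wz":-7.5,"dx":0,"dy":0,"dz":-30,"hand":-1},{"wx":0,"wy":0,"wz":-8,"dx":0,"dy":0,"dz":0,"hand":-1},{"wx":0,"wy":0,"wz":0,"dx":0,"dy":0,"dz":0,"hand":-1}]'

```text
clock: 20.32
eef_pos: [0.4052, 0.0939, 0.1406]
tool_rot: [[-0.995, 0.096, -0.002], [0.096, 0.995, -0.005], [0.001, -0.005, -1.0]]
force: [-0.3, 0.8, -1.4]
opening: 0.0547
grip_force: 32.7
```

Run:
```python
from h import *
go(C(54,0,142),C(54,0,15.5))
```

```text
pos [0.4052 0.0939 0.1406] yaw 174.49 z [-0.002 -0.005 -1.   ] F [-0.3  0.8 -1.4] open 0.0547 t 20.325 j [ 0.06  0.12  1.96 -0.01  1.07 -1.41]
shift [-144.6  199.6   -1.7] norm 246.0 n 5 each [-28.9  39.9  -0.3]
shift [ -0.2   0.7 126.5] norm 126.0 n 3 each [-0.1  0.2 42.2]
```

Emit:
apply_moves --motion '[{"wx":0,"wy":0,"wz":0,"dx":-28.9,"dy":39.9,"dz":0,"hand":-1},{"wx":0,"wy":0,"wz":0,"dx":-28.9,"dy":39.9,"dz":0,"hand":-1},{"wx":0,"wy":0,"wz":0,"dx":-28.9,"dy":39.9,"dz":0,"hand":-1},{"wx":0,"wy":0,"wz":0,"dx":-28.9,"dy":39.9,"dz":0,"hand":-1},{"wx":0,"wy":0,"wz":0,"dx":-28.9,"dy":39.9,"dz":0,"hand":-1},{"wx":0,"wy":0,"wz":0,"dx":0,"dy":0,"dz":0,"hand":-1},{"wx":0,"wy":0,"wz":0,"dx":0,"dy":0.2,"dz":40,"hand":-1},{"wx":0,"wy":0,"wz":0,"dx":0,"dy":0.2,"dz":35,"hand":-1},{"wx":0,"wy":0,"wz":0,"dx":0,"dy":0.2,"dz":25,"hand":-1},{"wx":0,"wy":0,"wz":0,"dx":0,"dy":0,"dz":15,"hand":-1},{"wx":0,"wy":0,"wz":0,"dx":0,"dy":0,"dz":7,"hand":-1},{"wx":0,"wy":0,"wz":0,"dx":0,"dy":0,"dz":0,"hand":-1}]'

```text
clock: 21.82
eef_pos: [0.568, 0.2787, 0.0172]
tool_rot: [[-0.995, 0.095, -0.002], [0.095, 0.995, -0.005], [0.002, -0.006, -1.0]]
force: [0.0, 0.1, -1.2]
opening: 0.0547
grip_force: 32.8
```

Run:
```python
from h import *
go(C(54,0,14))
```

```text
pos [0.568  0.2787 0.0172] yaw 174.55 z [-0.002 -0.005 -1.   ] F [ 0.   0.1 -1.2] open 0.0547 t 21.825 j [ 0.35  0.54  1.65 -0.01  0.95 -1.12]
shift [-0.3  0.   4.2] norm 4.0 n 1 each [-0.3  0.   4.2]
```

Lower 4 mm, release part-open, rise, and go back over the tray for the next look.

Emit:
apply_moves --motion '[{"wx":0,"wy":0,"wz":0,"dx":0,"dy":0,"dz":4,"hand":-1},{"wx":0,"wy":0,"wz":0,"dx":0,"dy":0,"dz":0,"hand":-1},{"wx":0,"wy":0,"wz":0,"dx":0,"dy":0,"dz":0,"hand":0.6},{"wx":0,"wy":0,"wz":0,"dx":0,"dy":0,"dz":0,"hand":0.6},{"wx":0,"wy":0,"wz":0,"dx":0,"dy":0,"dz":0,"hand":0.6},{"wx":0,"wy":0,"wz":0,"dx":0,"dy":0,"dz":-20,"hand":0.6},{"wx":0,"wy":0,"wz":0,"dx":0,"dy":0,"dz":-50,"hand":0.6},{"wx":0,"wy":0,"wz":0,"dx":0,"dy":0,"dz":-50,"hand":0.6},{"wx":0,"wy":0,"wz":0,"dx":0,"dy":0,"dz":-50,"hand":0.6},{"wx":0,"wy":0,"wz":0,"dx":33,"dy":-45,"dz":-10,"hand":0.6},{"wx":0,"wy":0,"wz":0,"dx":33,"dy":-45,"dz":-10,"hand":0.6},{"wx":0,"wy":0,"wz":0,"dx":33,"dy":-45,"dz":-10,"hand":0.6},{"wx":0,"wy":0,"wz":0,"dx":33,"dy":-45,"dz":-10,"hand":0.6},{"wx":0,"wy":0,"wz":0,"dx":33,"dy":-45,"dz":-10,"hand":0.6},{"wx":0,"wy":0,"wz":0,"dx":10,"dy":-25,"dz":0,"hand":0.6},{"wx":0,"wy":0,"wz":0,"dx":0,"dy":0,"dz":0,"hand":0.6}]'

```text
clock: 23.82
eef_pos: [0.3699, 0.0468, 0.2352]
tool_rot: [[-0.995, 0.097, -0.001], [0.097, 0.995, -0.005], [0.0, -0.005, -1.0]]
force: [0.9, 0.1, 0.1]
opening: 0.0682
grip_force: 0.0
```

```bash
sed -i 's/^SH=.*/SH=(.81,.036)/' h.py
python3 - <<'E'
from h import *
gifts("g3")
for x in(54,-22,-98):print(C(x,0,0).round(4),end=" ")
E
```

```text
pos [0.3699 0.0468 0.2352] yaw 174.41 z [-0.001 -0.005 -1.   ] F [0.9 0.1 0.1] open 0.0682 t 23.825 j [-0.06 -0.04  1.87 -0.01  1.31 -1.53]
score 0.96 px 504 288 xy [0.5548 0.2828] yaw -39.9 1157 1544 1-iou 0.301
score 0.81 px 249 209 xy [ 0.4069 -0.0441] yaw -8.7 2398 2452 1-iou 0.042
score 0.66 px 177 213 xy [ 0.4045 -0.1363] yaw -18.3 2504 2586 1-iou 0.02
[ 0.5684  0.2787 -0.001 ] [ 0.4927  0.2859 -0.001 ] [ 0.417   0.2931 -0.001 ]
```

View pics/g3.png

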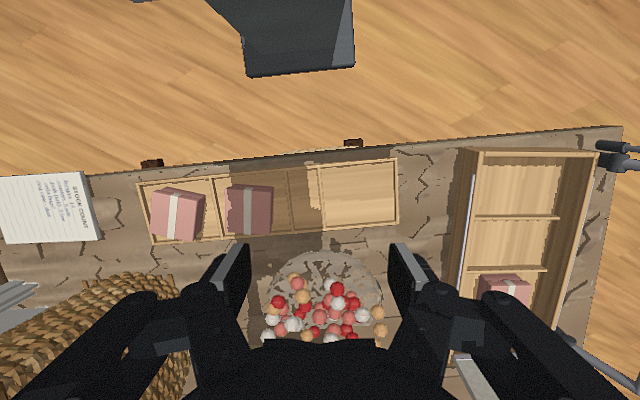

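Run:
```python
from h import *
go([.4072,-.0443,.12],[.4072,-.0443,.0105])
```

```text
pos [0.3712 0.048  0.235 ] yaw 174.54 z [-0.001 -0.005 -1.   ] F [-0.1  0.2 -1. ] open 0.068 t 23.925 j [-0.05 -0.04  1.87 -0.    1.31 -1.53]
shift [-44.7 -87.9 115.4] norm 152.0 n 4 each [-11.2 -22.   28.9]
shift [-1.000e-01  5.000e-01  1.095e+02] norm 110.0 n 3 each [-0.   0.2 36.5]
```

Emit:
apply_moves --motion '[{"wx":0,"wy":0,"wz":0,"dx":-11.2,"dy":-22,"dz":29,"hand":0.6},{"wx":0,"wy":0,"wz":0,"dx":-11.2,"dy":-22,"dz":29,"hand":0.6},{"wx":0,"wy":0,"wz":0,"dx":-11.2,"dy":-22,"dz":29,"hand":0.6},{"wx":0,"wy":0,"wz":0,"dx":-11.2,"dy":-22,"dz":29,"hand":0.6},{"wx":0,"wy":0,"wz":3.5,"dx":0,"dy":0,"dz":0,"hand":0.6},{"wx":0,"wy":0,"wz":0,"dx":0,"dy":0.2,"dz":40,"hand":0.6},{"wx":0,"wy":0,"wz":0,"dx":0,"dy":0.2,"dz":30,"hand":0.6},{"wx":0,"wy":0,"wz":0,"dx":0,"dy":0,"dz":19,"hand":0.6},{"wx":0,"wy":0,"wz":0,"dx":0,"dy":0,"dz":10,"hand":0.6},{"wx":0,"wy":0,"wz":0,"dx":0,"dy":0,"dz":10,"hand":0.6},{"wx":0,"wy":0,"wz":0,"dx":0,"dy":0,"dz":0,"hand":0.6}]'

```text
clock: 25.3
eef_pos: [0.4067, -0.0447, 0.0098]
tool_rot: [[-0.988, 0.155, -0.003], [0.155, 0.988, -0.005], [0.002, -0.005, -1.0]]
force: [-0.2, 0.2, -0.0]
opening: 0.0683
grip_force: 0.0
```

Emit:
apply_moves --motion '[{"wx":0,"wy":0,"wz":0,"dx":0,"dy":0,"dz":0,"hand":-1},{"wx":0,"wy":0,"wz":0,"dx":0,"dy":0,"dz":0,"hand":-1},{"wx":0,"wy":0,"wz":0,"dx":0,"dy":0,"dz":0,"hand":-1},{"wx":0,"wy":0,"wz":0,"dx":0,"dy":0,"dz":0,"hand":-1},{"wx":0,"wy":0,"wz":0,"dx":0,"dy":0,"dz":0,"hand":-1},{"wx":0,"wy":0,"wz":0,"dx":0,"dy":0,"dz":0,"hand":-1}]' --squeeze 30

```text
clock: 26.05
eef_pos: [0.4071, -0.045, 0.0107]
tool_rot: [[-0.988, 0.155, -0.001], [0.155, 0.988, -0.006], [0.0, -0.006, -1.0]]
force: [-1.7, 0.4, 6.3]
opening: 0.0547
grip_force: 32.6
```

Emit:
apply_moves --motion '[{"wx":0,"wy":0,"wz":0,"dx":0,"dy":0,"dz":-20,"hand":-1},{"wx":0,"wy":0,"wz":0,"dx":0,"dy":0,"dz":-40,"hand":-1},{"wx":0,"wy":0,"wz":0,"dx":0,"dy":0,"dz":-40,"hand":-1},{"wx":0,"wy":0,"wz":-3.5,"dx":0,"dy":0,"dz":-30,"hand":-1},{"wx":0,"wy":0,"wz":0,"dx":0,"dy":0,"dz":0,"hand":-1}]'

```text
clock: 26.68
eef_pos: [0.4083, -0.0447, 0.1418]
tool_rot: [[-0.995, 0.095, 0.003], [0.095, 0.995, -0.007], [-0.003, -0.007, -1.0]]
force: [-0.1, -0.3, -1.6]
opening: 0.0544
grip_force: 32.7
```

Run:
```python
from h import *
go([.38,-.01,.14],[.38,.16,.14],C(-22,0,141),C(-22,0,14))
```

```text
pos [ 0.4083 -0.0447  0.1418] yaw 174.56 z [ 0.003 -0.007 -1.   ] F [-0.1 -0.3 -1.6] open 0.0544 t 26.675 j [-0.27  0.1   1.97 -0.01  1.06 -1.75]
shift [31.4 31.9  1.5] norm 45.0 n 1 each [31.4 31.9  1.5]
shift [ 16.1 169.2  -1.2] norm 170.0 n 4 each [ 4.  42.3 -0.3]
shift [-100.3  136.    -0.6] norm 169.0 n 4 each [-25.1  34.   -0.1]
shift [  0.4   0.8 127. ] norm 127.0 n 3 each [ 0.1  0.3 42.3]
```

Emit:
apply_moves --motion '[{"wx":0,"wy":0,"wz":0,"dx":31.4,"dy":31.9,"dz":0,"hand":-1},{"wx":0,"wy":0,"wz":0,"dx":4,"dy":42.3,"dz":0,"hand":-1},{"wx":0,"wy":0,"wz":0,"dx":4,"dy":42.3,"dz":0,"hand":-1},{"wx":0,"wy":0,"wz":0,"dx":4,"dy":42.3,"dz":0,"hand":-1},{"wx":0,"wy":0,"wz":0,"dx":4,"dy":42.3,"dz":0,"hand":-1},{"wx":0,"wy":0,"wz":0,"dx":-25.1,"dy":34,"dz":0,"hand":-1},{"wx":0,"wy":0,"wz":0,"dx":-25.1,"dy":34,"dz":0,"hand":-1},{"wx":0,"wy":0,"wz":0,"dx":-25.1,"dy":34,"dz":0,"hand":-1},{"wx":0,"wy":0,"wz":0,"dx":-25.1,"dy":34,"dz":0,"hand":-1},{"wx":0,"wy":0,"wz":0,"dx":0,"dy":0,"dz":0,"hand":-1},{"wx":0,"wy":0,"wz":0,"dx":0,"dy":0.3,"dz":40,"hand":-1},{"wx":0,"wy":0,"wz":0,"dx":0,"dy":0.3,"dz":35,"hand":-1},{"wx":0,"wy":0,"wz":0,"dx":0,"dy":0,"dz":27,"hand":-1},{"wx":0,"wy":0,"wz":0,"dx":0,"dy":0,"dz":15,"hand":-1},{"wx":0,"wy":0,"wz":0,"dx":0,"dy":0,"dz":7,"hand":-1},{"wx":0,"wy":0,"wz":0,"dx":0,"dy":0,"dz":0,"hand":-1}]'

```text
clock: 28.68
eef_pos: [0.4912, 0.2861, 0.0142]
tool_rot: [[-0.996, 0.095, -0.002], [0.095, 0.995, -0.005], [0.002, -0.006, -1.0]]
force: [-0.4, -0.3, -1.5]
opening: 0.0543
grip_force: 32.8
```

Run:
```python
from h import *
go(C(-22,0,13))
```

```text
pos [0.4912 0.2861 0.0142] yaw 174.57 z [-0.002 -0.005 -1.   ] F [-0.4 -0.3 -1.5] open 0.0543 t 28.675 j [ 0.41  0.47  1.81 -0.01  0.87 -1.06]
shift [-1.6 -0.1  2.2] norm 3.0 n 1 each [-1.6 -0.1  2.2]
```

Emit:
apply_moves --motion '[{"wx":0,"wy":0,"wz":0,"dx":0,"dy":0,"dz":2,"hand":-1},{"wx":0,"wy":0,"wz":0,"dx":0,"dy":0,"dz":0,"hand":-1},{"wx":0,"wy":0,"wz":0,"dx":0,"dy":0,"dz":0,"hand":0.6},{"wx":0,"wy":0,"wz":0,"dx":0,"dy":0,"dz":0,"hand":0.6},{"wx":0,"wy":0,"wz":0,"dx":0,"dy":0,"dz":0,"hand":0.6},{"wx":0,"wy":0,"wz":0,"dx":0,"dy":0,"dz":-20,"hand":0.6},{"wx":0,"wy":0,"wz":0,"dx":0,"dy":0,"dz":-50,"hand":0.6},{"wx":0,"wy":0,"wz":0,"dx":0,"dy":0,"dz":-50,"hand":0.6},{"wx":0,"wy":0,"wz":0,"dx":0,"dy":0,"dz":-50,"hand":0.6},{"wx":0,"wy":0,"wz":0,"dx":25,"dy":-36,"dz":-10,"hand":0.6},{"wx":0,"wy":0,"wz":0,"dx":25,"dy":-36,"dz":-10,"hand":0.6},{"wx":0,"wy":0,"wz":0,"dx":25,"dy":-36,"dz":-10,"hand":0.6},{"wx":0,"wy":0,"wz":0,"dx":25,"dy":-36,"dz":-10,"hand":0.6},{"wx":0,"wy":0,"wz":0,"dx":0,"dy":-50,"dz":0,"hand":0.6},{"wx":0,"wy":0,"wz":0,"dx":0,"dy":-50,"dz":0,"hand":0.6},{"wx":0,"wy":0,"wz":0,"dx":0,"dy":-50,"dz":0,"hand":0.6},{"wx":0,"wy":0,"wz":0,"dx":0,"dy":-50,"dz":0,"hand":0.6},{"wx":0,"wy":0,"wz":0,"dx":0,"dy":0,"dz":0,"hand":0.6}]'

```text
clock: 30.92
eef_pos: [0.3594, -0.0486, 0.2245]
tool_rot: [[-0.995, 0.101, -0.002], [0.101, 0.995, -0.007], [0.001, -0.007, -1.0]]
force: [0.3, 0.4, -0.2]
opening: 0.0679
grip_force: 0.0
```

Run:
```python
from h import *
gifts("g4")
coverq()
go([.4045,-.1363,.12],[.4045,-.1363,.0105])
```

```text
pos [ 0.3594 -0.0486  0.2245] yaw 174.2 z [-0.002 -0.007 -1.   ] F [ 0.3  0.4 -0.2] open 0.0679 t 30.925 j [-0.32 -0.05  1.91 -0.01  1.28 -1.79]
score 0.94 px 575 300 xy [0.568  0.2804] yaw -6.7 2443 2514 1-iou 0.034
score 0.64 px 251 218 xy [ 0.4046 -0.1369] yaw -17.5 2468 2546 1-iou 0.046
score 0.62 px 589 250 xy [0.4918 0.2876] yaw -5.6 2775 2836 1-iou 0.022
scene cover_fold 0.81 q 1.53 resid 0.7
scene cover_edge 0.68 q 1.6 resid 2.9
top cover_fold 0.84 q 1.57 resid 1.1
top cover_edge 0.21 q 1.6 resid 14.1
pos [ 0.3597 -0.0446  0.2242] yaw 174.72 z [-0.002 -0.005 -1.   ] F [-0.7 -0.1 -0.7] open 0.0686 t 31.325 j [-0.31 -0.05  1.91 -0.01  1.28 -1.79]
shift [-53.2 -86.7 104.6] norm 146.0 n 3 each [-17.7 -28.9  34.9]
shift [ -0.2   0.6 109.5] norm 110.0 n 3 each [-0.1  0.2 36.5]
```

Emit:
apply_moves --motion '[{"wx":0,"wy":0,"wz":0,"dx":-17.7,"dy":-29,"dz":35,"hand":0.6},{"wx":0,"wy":0,"wz":0,"dx":-17.7,"dy":-29,"dz":35,"hand":0.6},{"wx":0,"wy":0,"wz":0,"dx":-17.7,"dy":-29,"dz":35,"hand":0.6},{"wx":0,"wy":0,"wz":6.5,"dx":0,"dy":0,"dz":0,"hand":0.6},{"wx":0,"wy":0,"wz":6.2,"dx":0,"dy":0,"dz":0,"hand":0.6},{"wx":0,"wy":0,"wz":0,"dx":0,"dy":0,"dz":40,"hand":0.6},{"wx":0,"wy":0,"wz":0,"dx":0,"dy":0,"dz":30,"hand":0.6},{"wx":0,"wy":0,"wz":0,"dx":0,"dy":0,"dz":19,"hand":0.6},{"wx":0,"wy":0,"wz":0,"dx":0,"dy":0,"dz":10,"hand":0.6},{"wx":0,"wy":0,"wz":0,"dx":0,"dy":0,"dz":10,"hand":0.6},{"wx":0,"wy":0,"wz":0,"dx":0,"dy":0,"dz":0,"hand":0.6}]'

```text
clock: 32.7
eef_pos: [0.4038, -0.1382, 0.0104]
tool_rot: [[-0.951, 0.311, -0.003], [0.311, 0.951, -0.005], [0.001, -0.006, -1.0]]
force: [0.3, -0.1, 1.2]
opening: 0.0682
grip_force: 0.0
```

Emit:
apply_moves --motion '[{"wx":0,"wy":0,"wz":0,"dx":0,"dy":0,"dz":0,"hand":-1},{"wx":0,"wy":0,"wz":0,"dx":0,"dy":0,"dz":0,"hand":-1},{"wx":0,"wy":0,"wz":0,"dx":0,"dy":0,"dz":0,"hand":-1},{"wx":0,"wy":0,"wz":0,"dx":0,"dy":0,"dz":0,"hand":-1},{"wx":0,"wy":0,"wz":0,"dx":0,"dy":0,"dz":0,"hand":-1},{"wx":0,"wy":0,"wz":0,"dx":0,"dy":0,"dz":0,"hand":-1}]' --squeeze 30

```text
clock: 33.45
eef_pos: [0.4043, -0.1386, 0.0112]
tool_rot: [[-0.95, 0.311, -0.001], [0.311, 0.95, -0.006], [-0.001, -0.006, -1.0]]
force: [0.4, 0.9, 6.5]
opening: 0.0547
grip_force: 32.8
```

Emit:
apply_moves --motion '[{"wx":0,"wy":0,"wz":0,"dx":0,"dy":0,"dz":-20,"hand":-1},{"wx":0,"wy":0,"wz":0,"dx":0,"dy":0,"dz":-40,"hand":-1},{"wx":0,"wy":0,"wz":0,"dx":0,"dy":0,"dz":-40,"hand":-1},{"wx":0,"wy":0,"wz":-6.2,"dx":0,"dy":0,"dz":-30,"hand":-1},{"wx":0,"wy":0,"wz":-6.2,"dx":0,"dy":0,"dz":0,"hand":-1},{"wx":0,"wy":0,"wz":0,"dx":0,"dy":0,"dz":0,"hand":-1}]'

```text
clock: 34.2
eef_pos: [0.4037, -0.1376, 0.1407]
tool_rot: [[-0.995, 0.101, -0.002], [0.101, 0.995, -0.005], [0.002, -0.006, -1.0]]
force: [0.9, -0.4, -1.9]
opening: 0.0546
grip_force: 32.5
```

Run:
```python
from h import *
go([.38,-.05,.14],[.38,.16,.14],C(-98,0,141),C(-98,0,15))
```

```text
pos [ 0.4037 -0.1376  0.1407] yaw 174.21 z [-0.002 -0.005 -1.   ] F [ 0.9 -0.4 -1.9] open 0.0546 t 34.2 j [-0.49  0.13  1.94 -0.01  1.07 -1.95]
shift [32.4 84.8  0.2] norm 91.0 n 2 each [16.2 42.4  0.1]
shift [ 21.2 208.9  -1.1] norm 210.0 n 5 each [ 4.2 41.8 -0.2]
shift [-23.4 136.1  -0.8] norm 138.0 n 3 each [-7.8 45.4 -0.3]
shift [ -0.2   0.7 126. ] norm 126.0 n 3 each [-0.1  0.2 42. ]
```

Emit:
apply_moves --motion '[{"wx":0,"wy":0,"wz":0,"dx":16.2,"dy":42.4,"dz":0,"hand":-1},{"wx":0,"wy":0,"wz":0,"dx":16.2,"dy":42.4,"dz":0,"hand":-1},{"wx":0,"wy":0,"wz":0,"dx":4.2,"dy":41.8,"dz":0,"hand":-1},{"wx":0,"wy":0,"wz":0,"dx":4.2,"dy":41.8,"dz":0,"hand":-1},{"wx":0,"wy":0,"wz":0,"dx":4.2,"dy":41.8,"dz":0,"hand":-1},{"wx":0,"wy":0,"wz":0,"dx":4.2,"dy":41.8,"dz":0,"hand":-1},{"wx":0,"wy":0,"wz":0,"dx":4.2,"dy":41.8,"dz":0,"hand":-1},{"wx":0,"wy":0,"wz":0,"dx":-7.8,"dy":45.4,"dz":0,"hand":-1},{"wx":0,"wy":0,"wz":0,"dx":-7.8,"dy":45.4,"dz":0,"hand":-1},{"wx":0,"wy":0,"wz":0,"dx":-7.8,"dy":45.4,"dz":0,"hand":-1},{"wx":0,"wy":0,"wz":0,"dx":0,"dy":0,"dz":0,"hand":-1},{"wx":0,"wy":0,"wz":0,"dx":0,"dy":0.3,"dz":40,"hand":-1},{"wx":0,"wy":0,"wz":0,"dx":0,"dy":0.3,"dz":35,"hand":-1},{"wx":0,"wy":0,"wz":0,"dx":0,"dy":0,"dz":27,"hand":-1},{"wx":0,"wy":0,"wz":0,"dx":0,"dy":0,"dz":15,"hand":-1},{"wx":0,"wy":0,"wz":0,"dx":0,"dy":0,"dz":7,"hand":-1},{"wx":0,"wy":0,"wz":0,"dx":0,"dy":0,"dz":0,"hand":-1}]'

```text
clock: 36.33
eef_pos: [0.417, 0.2929, 0.0145]
tool_rot: [[-0.995, 0.1, -0.002], [0.1, 0.995, -0.005], [0.002, -0.006, -1.0]]
force: [-0.3, 0.2, -1.3]
opening: 0.0544
grip_force: 32.7
```

Run:
```python
from h import *
go(C(-98,0,13))
```

```text
pos [0.417  0.2929 0.0145] yaw 174.25 z [-0.002 -0.005 -1.   ] F [-0.3  0.2 -1.3] open 0.0544 t 36.325 j [ 0.48  0.4   1.94 -0.01  0.8  -0.99]
shift [0.  0.1 2.5] norm 2.0 n 1 each [0.  0.1 2.5]
```

Emit:
apply_moves --motion '[{"wx":0,"wy":0,"wz":0,"dx":0,"dy":0,"dz":2.3,"hand":-1},{"wx":0,"wy":0,"wz":0,"dx":0,"dy":0,"dz":0,"hand":-1},{"wx":0,"wy":0,"wz":0,"dx":0,"dy":0,"dz":0,"hand":0.6},{"wx":0,"wy":0,"wz":0,"dx":0,"dy":0,"dz":0,"hand":0.6},{"wx":0,"wy":0,"wz":0,"dx":0,"dy":0,"dz":0,"hand":0.6},{"wx":0,"wy":0,"wz":0,"dx":0,"dy":0,"dz":-20,"hand":0.6},{"wx":0,"wy":0,"wz":0,"dx":0,"dy":0,"dz":-50,"hand":0.6},{"wx":0,"wy":0,"wz":0,"dx":0,"dy":0,"dz":-50,"hand":0.6},{"wx":0,"wy":0,"wz":0,"dx":0,"dy":0,"dz":-50,"hand":0.6},{"wx":0,"wy":0,"wz":0,"dx":-20,"dy":0,"dz":-50,"hand":0.6},{"wx":0,"wy":0,"wz":0,"dx":0,"dy":0,"dz":-40,"hand":0.6},{"wx":0,"wy":0,"wz":0,"dx":0,"dy":0,"dz":0,"hand":0.6}]'

```text
clock: 37.83
eef_pos: [0.4392, 0.2933, 0.2756]
tool_rot: [[-0.995, 0.1, 0.005], [0.1, 0.995, -0.002], [-0.005, -0.001, -1.0]]
force: [0.2, 0.6, 0.4]
opening: 0.0682
grip_force: 0.0
```

Run:
```python
from h import *
gifts("g5")
c=cal("wrist")
t=cal("top");cams.get_image("top");bt=cams.tip_of("top","bar_grip");cams.get_image("scene");s=cal("scene");bs=cams.tip_of("scene","bar_grip");bw=cams.tip_of("wrist","bar_grip")
for c_,b in((c,bw),(t,bt),(s,bs)):print([(np.round(d["centre"],1),round(d["score"],2)) for d in b])
obs=[(c_,b[0]["centre"]) for c_,b in((c,bw),(t,bt),(s,bs)) if b and b[0]["score"]>.5]
print("grip",tri(obs).round(4),"model",C(-20,78-80*np.cos(1.95),62+80*np.sin(1.95)).round(4))
for x in(54,-22,-98):print(C(x,0,0).round(4),end=" ")
```

```text
pos [0.4392 0.2933 0.2756] yaw 174.27 z [ 0.005 -0.002 -1.   ] F [0.2 0.6 0.4] open 0.0682 t 37.825 j [ 0.46  0.18  1.52 -0.    1.43 -1.01]
score 0.72 px 318 150 xy [0.4174 0.2933] yaw -5.1 1864 1927 1-iou 0.019
score 0.71 px 317 203 xy [0.4908 0.2855] yaw -6.6 1841 1881 1-iou 0.046
score 0.61 px 319 254 xy [0.5682 0.2794] yaw -4.7 1616 1652 1-iou 0.028
[(array([417.8, 239.9]), 0.86)]
[(array([160.3, 219.9]), 0.72), (array([331.5, 253.5]), 0.15)]
[(array([271.9, 244. ]), 0.7)]
grip [0.4995 0.3891 0.1318] model [0.5049 0.3928 0.1353]
[ 0.5684  0.2787 -0.001 ] [ 0.4927  0.2859 -0.001 ] [ 0.417   0.2931 -0.001 ]
```

View pics/g5.png

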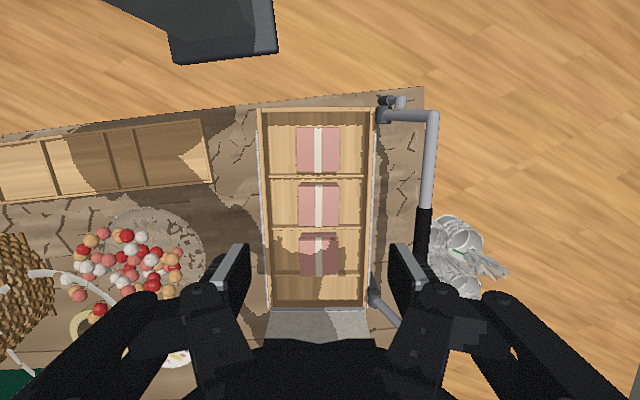

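Run:
```python
from h import *
import pickle
c=cal("wrist");c3,_=pickle.load(open("pics/w3.pkl","rb"))
for b in(1.85,1.9,1.95):
    P=[C(x,78-80*np.cos(b),62+80*np.sin(b)) for x in(-141,-55,-20,15)]
    print(b,proj(c,P).round(0).tolist(),proj(c3,P).round(0).tolist())
g=C(-20,78-80*np.cos(1.95),62+80*np.sin(1.95))
go(g+[0,0,.08],g+[0,0,-.012])
```

```text
1.85 [[431.0, 121.0], [423.0, 213.0], [420.0, 246.0], [416.0, 277.0]] [[492.0, 130.0], [480.0, 211.0], [476.0, 241.0], [471.0, 269.0]]
1.9 [[435.0, 121.0], [426.0, 212.0], [423.0, 245.0], [420.0, 276.0]] [[495.0, 129.0], [483.0, 210.0], [479.0, 240.0], [474.0, 268.0]]
1.95 [[439.0, 121.0], [430.0, 212.0], [426.0, 245.0], [423.0, 276.0]] [[498.0, 129.0], [486.0, 210.0], [481.0, 240.0], [477.0, 267.0]]
pos [0.4367 0.2922 0.2706] yaw 174.29 z [-0.005 -0.007 -1.   ] F [-0.9 -0.1  0.5] open 0.0684 t 38.175 j [ 0.46  0.18  1.53 -0.    1.43 -1.01]
shift [-58.1 107.3  54.3] norm 134.0 n 3 each [-19.4  35.8  18.1]
shift [-0.4  0.6 92. ] norm 92.0 n 2 each [-0.2  0.3 46. ]
```

Emit:
apply_moves --motion '[{"wx":0,"wy":0,"wz":0,"dx":-18.8,"dy":35,"dz":18,"hand":0.4},{"wx":0,"wy":0,"wz":0,"dx":-18.8,"dy":35,"dz":18,"hand":0.4},{"wx":0,"wy":0,"wz":0,"dx":-18.8,"dy":35,"dz":18,"hand":0.4},{"wx":0,"wy":0,"wz":0,"dx":0,"dy":0,"dz":0,"hand":0.4},{"wx":0,"wy":0,"wz":0,"dx":0,"dy":0,"dz":30,"hand":0.4},{"wx":0,"wy":0,"wz":0,"dx":0,"dy":0,"dz":20,"hand":0.4},{"wx":0,"wy":0,"wz":0,"dx":0,"dy":0,"dz":0,"hand":0.4}]'

```text
clock: 39.05
eef_pos: [0.5021, 0.3894, 0.1657]
tool_rot: [[-0.995, 0.1, -0.006], [0.1, 0.995, -0.008], [0.005, -0.009, -1.0]]
force: [-0.0, -0.6, -0.2]
opening: 0.06
grip_force: 0.0
```

Run:
```python
from h import *
g=C(-20,78-80*np.cos(1.95),62+80*np.sin(1.95))-[.0019,.0018,0]
go(g+[0,0,-.012])
im=cams.get_image("wrist");cv2.imwrite("pics/b1.png",im[:,:,::-1])
```

```text
pos [0.5021 0.3894 0.1657] yaw 174.27 z [-0.006 -0.008 -1.   ] F [-0.  -0.6 -0.2] open 0.06 t 39.05 j [ 0.55  0.41  1.46 -0.    1.28 -0.92]
shift [-0.9  2.  42.4] norm 42.0 n 1 each [-0.9  2.  42.4]
```

View pics/b1.png

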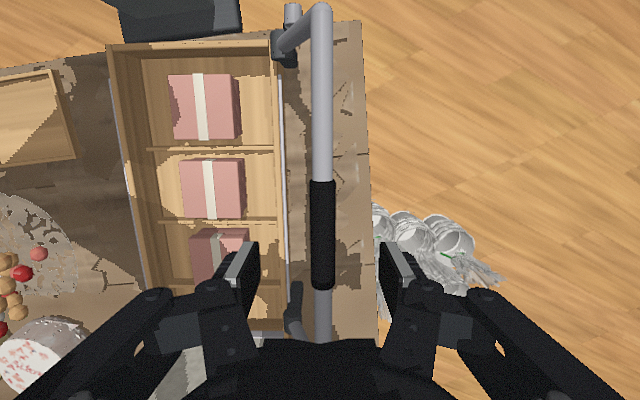

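Emit:
apply_moves --motion '[{"wx":0,"wy":0,"wz":0,"dx":0,"dy":0.5,"dz":25,"hand":0.4},{"wx":0,"wy":0,"wz":0,"dx":0,"dy":0.5,"dz":17,"hand":0.4},{"wx":0,"wy":0,"wz":0,"dx":0,"dy":0,"dz":0,"hand":0.4},{"wx":0,"wy":0,"wz":0,"dx":0,"dy":0,"dz":0,"hand":-1},{"wx":0,"wy":0,"wz":0,"dx":0,"dy":0,"dz":0,"hand":-1},{"wx":0,"wy":0,"wz":0,"dx":0,"dy":0,"dz":0,"hand":-1},{"wx":0,"wy":0,"wz":0,"dx":0,"dy":0,"dz":0,"hand":-1},{"wx":0,"wy":0,"wz":0,"dx":0,"dy":0,"dz":0,"hand":-1}]' --squeeze 35

```text
clock: 40.1
eef_pos: [0.5041, 0.391, 0.1264]
tool_rot: [[-0.995, 0.099, -0.001], [0.099, 0.995, -0.006], [0.0, -0.006, -1.0]]
force: [-0.1, -2.9, 6.5]
opening: 0.0142
grip_force: 34.5
```

Run:
```python
from h import *
pose();print("case",(R.from_euler('z',.0946).apply(env.read_state()["eef_pos"]-C(0,0,0))*1000).round(1))
q=np.linspace(1.93,-.02,27);y=78-80*np.cos(q);z=62+80*np.sin(q)
print(np.c_[q[1:],np.diff(y),-np.diff(z)].round(1).tolist())
```

```text
pos [0.5041 0.391  0.1264] yaw 174.3 z [-0.001 -0.006 -1.   ] F [-0.1 -2.9  6.5] open 0.0142 t 40.1 j [ 0.55  0.44  1.52 -0.    1.19 -0.92]
case [-20.6 105.7 127.4]
[[1.9, -5.7, -1.9], [1.8, -5.8, -1.5], [1.7, -5.9, -1.0], [1.6, -6.0, -0.6], [1.6, -6.0, -0.1], [1.5, -6.0, 0.3], [1.4, -5.9, 0.8], [1.3, -5.9, 1.2], [1.3, -5.8, 1.6], [1.2, -5.6, 2.1], [1.1, -5.5, 2.5], [1.0, -5.3, 2.9], [1.0, -5.0, 3.3], [0.9, -4.8, 3.6], [0.8, -4.5, 4.0], [0.7, -4.2, 4.3], [0.7, -3.8, 4.6], [0.6, -3.5, 4.9], [0.5, -3.1, 5.1], [0.4, -2.7, 5.4], [0.4, -2.3, 5.5], [0.3, -1.9, 5.7], [0.2, -1.4, 5.8], [0.1, -1.0, 5.9], [0.1, -0.6, 6.0], [-0.0, -0.1, 6.0]]
```

Emit:
apply_moves --motion '[{"wx":0,"wy":0,"wz":0,"dx":0,"dy":-5.7,"dz":-1.9,"hand":-1},{"wx":0,"wy":0,"wz":0,"dx":0,"dy":-5.8,"dz":-1.5,"hand":-1},{"wx":0,"wy":0,"wz":0,"dx":0,"dy":-5.9,"dz":-1,"hand":-1},{"wx":0,"wy":0,"wz":0,"dx":0,"dy":-6,"dz":-0.6,"hand":-1},{"wx":0,"wy":0,"wz":0,"dx":0,"dy":-6,"dz":-0.1,"hand":-1},{"wx":0,"wy":0,"wz":0,"dx":0,"dy":-6,"dz":0.3,"hand":-1},{"wx":0,"wy":0,"wz":0,"dx":0,"dy":-5.9,"dz":0.8,"hand":-1},{"wx":0,"wy":0,"wz":0,"dx":0,"dy":-5.9,"dz":1.2,"hand":-1},{"wx":0,"wy":0,"wz":0,"dx":0,"dy":-5.8,"dz":1.6,"hand":-1},{"wx":0,"wy":0,"wz":0,"dx":0,"dy":-5.6,"dz":2.1,"hand":-1}]'

```text
clock: 41.35
eef_pos: [0.4988, 0.3333, 0.1248]
tool_rot: [[-0.995, 0.1, -0.0], [0.1, 0.995, -0.004], [-0.0, -0.004, -1.0]]
force: [3.0, 3.1, 3.2]
opening: 0.0148
grip_force: 38.4
```

Run:
```python
from h import *
pose();print("case",(R.from_euler('z',.0946).apply(env.read_state()["eef_pos"]-C(0,0,0))*1000).round(1), "model", 78-80*np.cos(1.18),62+80*np.sin(1.18)-10)
```

```text
pos [0.4988 0.3333 0.1248] yaw 174.28 z [-0.    -0.004 -1.   ] F [3.  3.1 3.2] open 0.0148 t 41.35 j [ 0.48  0.39  1.61 -0.    1.14 -0.99]
case [-20.4  47.8 125.8] model 47.52601405064945 125.96848099264162
```

Tracking the arc well with small forces; go on.

Emit:
apply_moves --motion '[{"wx":0,"wy":0,"wz":0,"dx":0,"dy":-5.5,"dz":2.5,"hand":-1},{"wx":0,"wy":0,"wz":0,"dx":0,"dy":-5.3,"dz":2.9,"hand":-1},{"wx":0,"wy":0,"wz":0,"dx":0,"dy":-5,"dz":3.3,"hand":-1},{"wx":0,"wy":0,"wz":0,"dx":0,"dy":-4.8,"dz":3.6,"hand":-1},{"wx":0,"wy":0,"wz":0,"dx":0,"dy":-4.5,"dz":4,"hand":-1},{"wx":0,"wy":0,"wz":0,"dx":0,"dy":-4.2,"dz":4.3,"hand":-1},{"wx":0,"wy":0,"wz":0,"dx":0,"dy":-3.8,"dz":4.6,"hand":-1},{"wx":0,"wy":0,"wz":0,"dx":0,"dy":-3.5,"dz":4.9,"hand":-1},{"wx":0,"wy":0,"wz":0,"dx":0,"dy":-3.1,"dz":5.1,"hand":-1}]'

```text
clock: 42.48
eef_pos: [0.4941, 0.2929, 0.0894]
tool_rot: [[-0.995, 0.099, -0.002], [0.099, 0.995, -0.006], [0.001, -0.006, -1.0]]
force: [5.3, 0.8, -0.2]
opening: 0.0144
grip_force: 39.2
```

Run:
```python
from h import *
pose();print("case",(R.from_euler('z',.0946).apply(env.read_state()["eef_pos"]-C(0,0,0))*1000).round(1), "model", 78-80*np.cos(.505),62+80*np.sin(.505)-10)
```

```text
pos [0.4941 0.2929 0.0894] yaw 174.29 z [-0.002 -0.006 -1.   ] F [ 5.3  0.8 -0.2] open 0.0144 t 42.475 j [ 0.42  0.39  1.71 -0.01  1.04 -1.05]
case [-21.2   7.2  90.4] model 7.9860420459039005 90.70459522591682
```

Emit:
apply_moves --motion '[{"wx":0,"wy":0,"wz":0,"dx":0,"dy":-2.7,"dz":5.4,"hand":-1},{"wx":0,"wy":0,"wz":0,"dx":0,"dy":-2.3,"dz":5.5,"hand":-1},{"wx":0,"wy":0,"wz":0,"dx":0,"dy":-1.9,"dz":5.7,"hand":-1},{"wx":0,"wy":0,"wz":0,"dx":0,"dy":-1.4,"dz":5.8,"hand":-1},{"wx":0,"wy":0,"wz":0,"dx":0,"dy":-1,"dz":5.9,"hand":-1},{"wx":0,"wy":0,"wz":0,"dx":0,"dy":-0.6,"dz":5,"hand":-1},{"wx":0,"wy":0,"wz":0,"dx":0,"dy":0,"dz":4,"hand":-1},{"wx":0,"wy":0,"wz":0,"dx":0,"dy":0,"dz":0,"hand":-1}]'

```text
clock: 43.48
eef_pos: [0.493, 0.2822, 0.0521]
tool_rot: [[-0.995, 0.099, -0.002], [0.099, 0.995, -0.007], [0.001, -0.008, -1.0]]
force: [5.5, -2.3, 1.4]
opening: 0.0144
grip_force: 42.1
```

Run:
```python
from h import *
pose();print("case",(R.from_euler('z',.0946).apply(env.read_state()["eef_pos"]-C(0,0,0))*1000).round(1), "model", 78-80,62-10)
```

```text
pos [0.493  0.2822 0.0521] yaw 174.33 z [-0.002 -0.007 -1.   ] F [ 5.5 -2.3  1.4] open 0.0144 t 43.475 j [ 0.4   0.42  1.77 -0.01  0.95 -1.07]
case [-21.3  -3.6  53.1] model -2 52
```

Emit:
apply_moves --motion '[{"wx":0,"wy":0,"wz":0,"dx":0,"dy":0,"dz":1.5,"hand":-1},{"wx":0,"wy":0,"wz":0,"dx":0,"dy":0,"dz":1.5,"hand":-1},{"wx":0,"wy":0,"wz":0,"dx":0,"dy":0,"dz":0,"hand":-1},{"wx":0,"wy":0,"wz":0,"dx":0,"dy":0,"dz":0,"hand":-1}]'

```text
clock: 43.98
eef_pos: [0.493, 0.2821, 0.0493]
tool_rot: [[-0.995, 0.099, -0.002], [0.099, 0.995, -0.008], [0.001, -0.008, -1.0]]
force: [5.5, -2.9, 0.9]
opening: 0.0146
grip_force: 42.4
```

Emit:
apply_moves --motion '[{"wx":0,"wy":0,"wz":0,"dx":0,"dy":0,"dz":1,"hand":-1},{"wx":0,"wy":0,"wz":0,"dx":0,"dy":0,"dz":1,"hand":-1},{"wx":0,"wy":0,"wz":0,"dx":0,"dy":0,"dz":0,"hand":-1},{"wx":0,"wy":0,"wz":0,"dx":0,"dy":0,"dz":0,"hand":-1}]'

```text
clock: 44.48
eef_pos: [0.493, 0.282, 0.0471]
tool_rot: [[-0.995, 0.099, -0.002], [0.099, 0.995, -0.008], [0.001, -0.008, -1.0]]
force: [6.1, -2.3, 0.5]
opening: 0.0143
grip_force: 42.5
```

Run:
```python
from h import *
c=cal("wrist");im=cams.get_image("wrist");cv2.imwrite("pics/b2.png",im[:,:,::-1])
s=cal("scene");im=cams.get_image("scene")
print([(b,proj(s,[C(-141,78-80*np.cos(b),62+80*np.sin(b)),C(101,78-80*np.cos(b),62+80*np.sin(b))]).round(1).tolist()) for b in(0,.1,.2,.3)])
print([(b,proj(c,[C(-141,78-80*np.cos(b),62+80*np.sin(b)),C(-60,78-80*np.cos(b),62+80*np.sin(b))]).round(1).tolist()) for b in(0,.1,.2,.3)])
a=cv2.resize(im[200:300,220:380,::-1],None,fx=4,fy=4);cv2.imwrite("pics/b2s.png",a)
```

```text
[(0, [[332.6, 257.6], [259.2, 233.8]]), (0.1, [[332.5, 255.2], [258.9, 231.6]]), (0.2, [[332.3, 253.1], [258.4, 229.5]]), (0.3, [[331.9, 251.0], [257.8, 227.5]])]
[(0, [[322.9, -22.3], [323.0, 187.8]]), (0.1, [[324.1, -31.8], [324.1, 192.6]]), (0.2, [[328.0, -42.6], [327.3, 197.9]]), (0.3, [[335.2, -55.0], [333.2, 203.8]])]
```

View pics/b2.png

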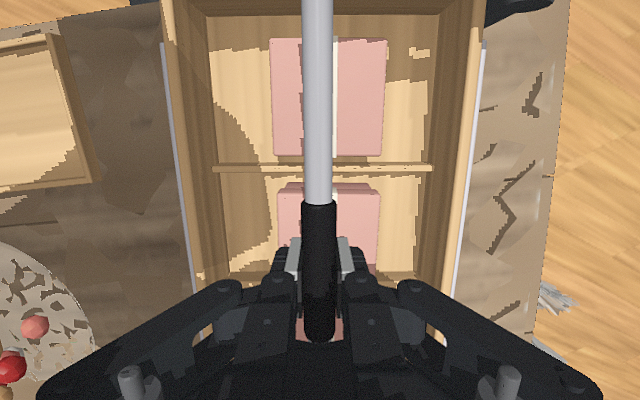

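View pics/b2s.png

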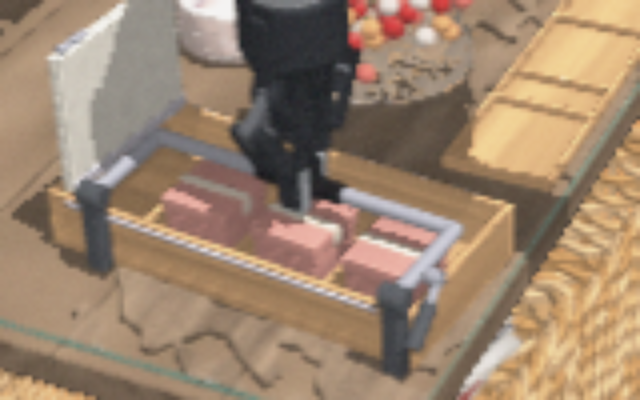

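Emit:
apply_moves --motion '[{"wx":0,"wy":0,"wz":0,"dx":0,"dy":0,"dz":0,"hand":0},{"wx":0,"wy":0,"wz":0,"dx":0,"dy":0,"dz":0,"hand":0},{"wx":0,"wy":0,"wz":0,"dx":0,"dy":0,"dz":0,"hand":0},{"wx":0,"wy":0,"wz":0,"dx":0,"dy":0,"dz":0,"hand":0},{"wx":0,"wy":0,"wz":0,"dx":0,"dy":0,"dz":-20,"hand":0},{"wx":0,"wy":0,"wz":0,"dx":0,"dy":0,"dz":-50,"hand":0},{"wx":0,"wy":0,"wz":0,"dx":0,"dy":0,"dz":-50,"hand":0},{"wx":0,"wy":0,"wz":0,"dx":20,"dy":0,"dz":-50,"hand":0},{"wx":0,"wy":0,"wz":0,"dx":20,"dy":0,"dz":-50,"hand":0},{"wx":0,"wy":0,"wz":0,"dx":0,"dy":0,"dz":0,"hand":0}]'

```text
clock: 45.82
eef_pos: [0.4541, 0.2898, 0.2725]
tool_rot: [[-0.995, 0.098, 0.006], [0.098, 0.995, -0.001], [-0.006, -0.0, -1.0]]
force: [0.9, 0.2, -1.2]
opening: 0.0426
grip_force: 0.0
```

Run:
```python
from h import *
gifts("f1")
coverq()
cams.get_image("scene");im=cams.get_image("scene");s=cal("scene")
d=cams.tip_of("scene","bar_grip")[0];print(d,[(b,proj(s,C(-20,78-80*np.cos(b),62+80*np.sin(b))).round(1).tolist()) for b in(0,.06,.12)])
cv2.imwrite("pics/f1s.png",cv2.resize(im[180:300,220:400,::-1],None,fx=4,fy=4))
```

```text
pos [0.4541 0.2898 0.2725] yaw 174.35 z [ 0.006 -0.001 -1.   ] F [ 0.9  0.2 -1.2] open 0.0426 t 45.825 j [ 0.44  0.2   1.51 -0.    1.43 -1.03]
score 0.98 px 330 245 xy [0.5678 0.298 ] yaw -3.9 1288 804 1-iou 0.536
score 0.84 px 331 193 xy [0.4938 0.3089] yaw -5.8 1288 833 1-iou 0.537
score 0.74 px 331 137 xy [0.4188 0.3073] yaw 39.3 1411 953 1-iou 0.505
scene cover_fold 0.83 q 1.49 resid 0.5
scene cover_edge 0.88 q 1.55 resid 1.3
top cover_edge 0.88 q 1.56 resid 0.6
{'centre': [294.4, 244.5], 'score': 0.87} [(0, [[294.5, 245.3]]), (0.06, [[294.4, 243.9]]), (0.12, [[294.2, 242.5]])]
```

View pics/f1s.png

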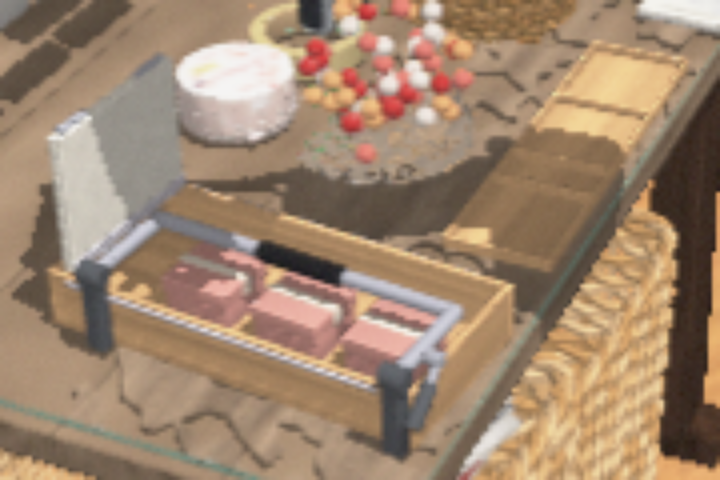

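The picture shows the cover folded upright, one gift in each of the three bays, and the bar down with its sleeve near (300,262). Nothing is touching the robot.

```bash
python3 -c "
from station import env
print(env.finish_job())"
```

```text
the job is handed in; nothing more can be done
None
```

I handed the job in at about 46 s: the cameras show the cover folded upright, one gift box in each of the three bays and the bar lowered under grip to its stop; no verdict came back.

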